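# Get the plaques and ball feet ready for oiling

## Task

Get the batch ready for oiling: tip the fittings tray over one corner so that only the wooden ball feet run out through their bay's rim gap into the steel tub, with the plugs and nuts staying in their own bays, and set the tray back flat on the middle of the round cork mat. Stand every plaque from the sloping rest upright in the slotted rack, on the same end it rests on now, one to a slot, fully down and about midway along the slot. Leave the oil jar where it is and the tub standing flat.

Things in the scene. Friction and masses are not known exactly. Their poses are not given: they have to be found in the camera images.
- tray: Plywood tray, 180 (x) x 140 (y) mm, origin under the middle of its underside, about 0.32 kg; starts on the cork mat at any yaw. Floor 5 mm thick, walls 5 mm thick and 28 mm high; two 8 mm partitions along its x and y axes make four bays, about 81 x 61 mm. Carry it level and slowly: the balls roll loose.
- tray_gap (a point): Rim gap of the ball bay, at the tray's +x +y corner (tray x 85, y 65, z 8 mm). Every bay has such a gap at its outer corner: both walls stop 40 mm short of it, leaving a sill only 2.5 mm above the bay floor. The balls stay behind the sill until the tray is tipped about 35 degrees over that corner; 50 degrees empties the bay.
- tray_grip (a point): Middle of the gripping area of the tray's upright wooden grip plate, 65 mm above its underside (plate top at 85 mm). The plate is 60 mm long (tray x) and 12 mm thick (tray y): pinch it across its thickness.
- mat: Round cork mat, 240 mm across, 3 mm thick, fixed on the bench: the tray's place. Origin at the middle of its underside.
- tub: Open steel oiling tub, 150 (x) x 190 (y) x 50 mm high, walls 4 mm, floor 4 mm thick, empty at the start, loose, 0.6 kg. Origin at the middle of its underside.
- rest: Fixed wooden sloping rest, 340 mm long (its y), origin on the bench under the plaques' feet, mid-length. Plaques lean on it side by side at 80 mm spacing, feet on a ledge 30 mm above the bench, behind a low kerb, tops towards the robot (its -x). The sloping board under them supports the lower 68 mm; the top 52 mm of each plaque is free on both faces.
- rack: Fixed plywood slotted rack, 250 (x) x 80 (y) x 48 mm high. Four slots cross it along its y, at x = -78, -26, +26 and +78 mm, each 17 mm wide, open above and at both ends, slot floor 8 mm above the underside (so 40 mm deep). Origin at the middle of its underside.
- jar: Bystander: amber glass jar of oil, 64 mm across and 100 mm high, on the bench. Origin at the middle of its underside.
- plaque0: Limewood plaque, 60 mm wide (its y), 120 mm long (its z), 12 mm thick (its x), 70 g, a shallow relief on its +x face. Origin at the middle of its foot end; z runs from foot to top. At the start it leans on the rest at about 55 degrees to the bench. May be absent.
- plaque1: Limewood plaque, 60 mm wide (its y), 120 mm long (its z), 12 mm thick (its x), 70 g, a shallow relief on its +x face. Origin at the middle of its foot end; z runs from foot to top. At the start it leans on the rest at about 55 degrees to the bench. May be absent.
- plaque2: Limewood plaque, 60 mm wide (its y), 120 mm long (its z), 12 mm thick (its x), 70 g, a shallow relief on its +x face. Origin at the middle of its foot end; z runs from foot to top. At the start it leans on the rest at about 55 degrees to the bench. May be absent.
- plaque3: Limewood plaque, 60 mm wide (its y), 120 mm long (its z), 12 mm thick (its x), 70 g, a shallow relief on its +x face. Origin at the middle of its foot end; z runs from foot to top. At the start it leans on the rest at about 55 degrees to the bench. May be absent.
- ball0_center (a point): Centre of a wooden ball foot, 20 mm across, 10 g; at the start all the balls are in the tray's bay at +x +y (tray frame). Only the position matters. May be absent.
- ball1_center (a point): Centre of a wooden ball foot, 20 mm across, 10 g; at the start all the balls are in the tray's bay at +x +y (tray frame). Only the position matters. May be absent.
- ball2_center (a point): Centre of a wooden ball foot, 20 mm across, 10 g; at the start all the balls are in the tray's bay at +x +y (tray frame). Only the position matters. May be absent.
- ball3_center (a point): Centre of a wooden ball foot, 20 mm across, 10 g; at the start all the balls are in the tray's bay at +x +y (tray frame). Only the position matters. May be absent.
- plug0: Wooden plug, a short rod 14 mm across and 26 mm long (its y); starts in the tray's bay at -x +y. Origin on its skin under its middle as built.
- plug1: Wooden plug, a short rod 14 mm across and 26 mm long (its y); starts in the tray's bay at -x +y. Origin on its skin under its middle as built.
- nut0: Square steel plate nut, 26 x 26 x 10 mm, in the tray's bay at +x -y. Origin at the middle of its underside.
- nut1: Square steel plate nut, 26 x 26 x 10 mm, in the tray's bay at -x -y. Origin at the middle of its underside.
There are look-alikes about, which are no part of the job. What is shaped like the plaque1 but turquoise is not meant.

How it is judged:
On the way:
1. the tray is tipped with its ball bay's corner over the tub (angle between tray's own z axis and vertical above 0.4 rad and x of tub in the frame of tray above 0 m and y of tub in the frame of tray above 0 m and horizontal distance between tray and tub below 0.25 m), for 0.1 s.
At the end, for the whole second after the job is handed in: Plaques in rack slots: foot within 8 mm of the slot floor, 0.2 rad of upright, 25 mm of mid-slot. Balls in the tub. Plugs and nuts each still in their own bay. Tray level on the mat, centre within 40 mm of its centre. Tub flat on the bench. All at rest (z of plaque0 in the frame of rack between 0.002 and 0.016 m and x of plaque0 in the frame of rack between -0.1 and 0.1 m and y of plaque0 in the frame of rack between -0.025 and 0.025 m and angle between each of plaque0, plaque1, plaque2, plaque3's own z axis and vertical below 0.2 rad and linear speed of each of plaque0, plaque1, plaque2, plaque3, tray below 0.03 m/s and z of plaque1 in the frame of rack between 0.002 and 0.016 m and x of plaque1 in the frame of rack between -0.1 and 0.1 m and y of plaque1 in the frame of rack between -0.025 and 0.025 m and z of plaque2 in the frame of rack between 0.002 and 0.016 m and x of plaque2 in the frame of rack between -0.1 and 0.1 m and y of plaque2 in the frame of rack between -0.025 and 0.025 m and z of plaque3 in the frame of rack between 0.002 and 0.016 m and x of plaque3 in the frame of rack between -0.1 and 0.1 m and y of plaque3 in the frame of rack between -0.025 and 0.025 m and x of ball0_center in the frame of tub between -0.075 and 0.075 m and y of ball0_center in the frame of tub between -0.095 and 0.095 m and z of ball0_center in the frame of tub between 0.005 and 0.045 m and x of ball1_center in the frame of tub between -0.075 and 0.075 m and y of ball1_center in the frame of tub between -0.095 and 0.095 m and z of ball1_center in the frame of tub between 0.005 and 0.045 m and x of ball2_center in the frame of tub between -0.075 and 0.075 m and y of ball2_center in the frame of tub between -0.095 and 0.095 m and z of ball2_center in the frame of tub between 0.005 and 0.045 m and x of ball3_center in the frame of tub between -0.075 and 0.075 m and y of ball3_center in the frame of tub between -0.095 and 0.095 m and z of ball3_center in the frame of tub between 0.005 and 0.045 m and x of plug0 in the frame of tray between -0.09 and 0 m and y of plug0 in the frame of tray between 0 and 0.07 m and z of plug0 in the frame of tray between -0.005 and 0.04 m and x of plug1 in the frame of tray between -0.09 and 0 m and y of plug1 in the frame of tray between 0 and 0.07 m and z of plug1 in the frame of tray between -0.005 and 0.04 m and x of nut0 in the frame of tray between 0 and 0.09 m and y of nut0 in the frame of tray between -0.07 and 0 m and z of nut0 in the frame of tray between -0.005 and 0.04 m and x of nut1 in the frame of tray between -0.09 and 0 m and y of nut1 in the frame of tray between -0.07 and 0 m and z of nut1 in the frame of tray between -0.005 and 0.04 m and horizontal distance between tray and mat below 0.04 m and angle between tray's own z axis and vertical below 0.06 rad and height (world z) of tray below 0.012 m and angle between tub's own z axis and vertical below 0.08 rad and height (world z) of tub below 0.01 m); the robot touches nothing.
It fails at once if the oil jar is knocked aside or over (distance of jar from where it was at the start of the episode above 0.03 m or angle between jar's own z axis and vertical above 0.3 rad).
Of plaque0, plaque1, plaque2, plaque3 only 3 to 4 are there at a start; the rules pass over those that are not, and their reading is None.
Of ball0, ball1, ball2, ball3 only 2 to 4 are there at a start; the rules pass over those that are not, and their reading is None.
At some moment in a run one of tub may be knocked a few centimetres aside while the robot is not near it.
It also fails if it takes over 210 s, if anything falls off the work surface, if the arm or the gripper's body presses on something with over 40 N, if the wrist force passes 120 N, or if a joint passes its speed limit or range.

## Robot

A 6-joint arm with a two-finger parallel gripper is mounted at the origin on the work surface. World frame = base frame: x ahead of the robot, y to its left, z up, the work surface at z = 0. Lengths are in m, angles in rad, forces in N, time in s.
With the tool pointing down it reaches from about 0.3 to 0.85 m from the base axis. Payload 4.2 kg.
Tool frame: the origin (TCP) lies at the very end of the fingers, on their centre line; the grasp point (between the pads) lies 19 mm behind it; z points along the fingers, y is the line along which they close (so a half turn about z gives the same grasp; the last joint's range is limited). The gripper opens to 91 mm and grips with 3 to 60 N. Pads are 32 mm wide; open, the fingers measure 118 mm over their backs; the gripper's body (76 mm by 178 mm) begins 60 mm behind the grasp point.
Start: joints at [1.184, 0.32, 1.565, -0, 1.257, -0.02], TCP at [0.206, 0.537, 0.214] pointing down, gripper open.
Joint ranges: [-3.11, 3.11], [-0.84, 2.01], [0.21, 2.61], [-1.34, 4.49], [0.05, 2.63], [-2.56, 2.56]. Speed limits (rad/s): [2.57, 2.57, 3.14, 3.14, 3.14, 3.14].

## Interface

Orientations are given as [roll, pitch, yaw] about the fixed x, y, z axes, in that order (R = Rz(yaw) Ry(pitch) Rx(roll)).
In Python, from rig import get_state, snapshot, get_calibration, hand_in, look_for, outline_of, spot_point gives the robot as it stands.
- The arm moves only by the tool carry_out, never from a script. Its argument "steps" is a list of rows, each a list of 7 numbers: the gripper command: -1 is fully open, 1 is shut, values between are in proportion, then the shift along the world's x, y, z in mm, then the turn, a rotation vector about the world's x, y, z in degrees. In form: [[claw, tx, ty, tz, wx, wy, wz], ...]. A call has 1 to 10 rows; each row shifts and turns the commanded pose from where the row before left it; what a row does not reach is not made up. A row lasts 1/12 s, in which the tool goes at most 41.7 mm and 7.16 degrees, less where a joint would pass 70% of its speed; a pose out of reach is approached as far as the arm can. A call is refused whole if a number of a shift passes 41.7 or a number of a turn 7.16, either way. A call with a gripper value outside its range is refused whole. The fingers move at their own pace and stop on an object; "squeeze" is the grip in N (left out, the last holds). Time passes only in rows, so rows that do not move let the fingers close. It gives the time, the measured TCP pose, the force, the opening and the grip force at its end, in the units of the state.
- get_state(): the state, without advancing time (a new reading comes with each control period).
- snapshot(name): name is "side" or "top" or "wrist"; returns (picture, depth): 400x640x3 uint8, red, green, blue; 400x640 float32, m along the optical axis (not along the pixel's ray), 0 where there is no reading.
- get_calibration(name): a dict with "camera_matrix" (3x3 intrinsics, pixels), "pose" (4x4, takes a point from camera to world coordinates). Camera axes: x right, y down, z forward; pixel columns grow to the right and rows downward; lengths in m; the calibration is good to about 2 mm. A picture is of the moment at which its call begins: read the wrist's pose just before it. get_calibration takes no time and is no camera call; for the wrist camera it gives the pose at the moment of the call.
- hand_in(): hands the job in; it is judged then, once.
Trained networks look in the newest picture that a camera, given by its name, has taken for a name from the list of things; names that differ only in an ending like _2 or _b are one class to them, and where a whole thing is asked for, a point or a joint stands for the part that bears it (a point fixed in the world has none). Each returns a list of dicts, best first, with "p" (0 to 1); they miss things now and then, are a little off and sometimes report something else, mostly with a low value. They report only what shows in the picture. A call takes as long as a camera call. They do not tell look-alikes from the thing itself.
- look_for(label, camera): "xy" ([column, row] as shares, 0 to 1, of the picture: columns of its width, rows of its height, amid what is visible of it).
- outline_of(label, camera): "region" (400x640 bool, what is visible of it) and "xy" ([column, row] as shares, 0 to 1, of the picture: columns of its width, rows of its height, amid what is visible of it).
- spot_point(label, camera): "xy" ([column, row] as shares, 0 to 1, of the picture: columns of its width, rows of its height: a listed point, or the origin of a listed thing).
The state is a dict: "t": time; "joint_pos": joint angles; "joint_velocities": joint speeds; "joint_efforts": joint torques, N m; "tool_pos": TCP position; "tcp_rot": TCP orientation; "contact_force": force on the tool from outside, world axes, zero at the start; "torque": the same for the moment, N m; "width": finger opening in m; "grasp_force": force on a finger pad.
Only numpy, scipy, OpenCV 4.12 (cv2) and the standard library are available. Lean on these libraries where they do the work, as an engineer would, in place of code of your own. Each camera call takes 0.05 s, during which the arm holds its last target. There are 200 camera calls.

## Working session

There is one attempt and no reset: what is moved stays moved. The work goes in short steps, Python scripts to look and compute and a tool call to move; the robot and the scene stay as the last step left them, time stands still between calls to the robot, and variables do not carry over. Pictures are saved under pics/ and viewed, at most 14 in all, crops included, and the job is handed in when it is done.

Besides the shell and the picture viewer there is one more tool, called after ">>>" as name([rows], argument=value, ...), one row to a line, values as JSON. carry_out: Moves the arm, as the interface text tells. Its arguments: {"type":"object","properties":{"steps":{"type":"array","items":{"type":"array","items":{"type":"number"}}},"squeeze":{"type":"number"}},"required":["steps"]}

```bash
mkdir -p pics; ls; cat > h.py <<'E'
import numpy as np,cv2
from rig import *
def px2w(cam,u,v,d=None,z=None,cal=None):
    c=cal or get_calibration(cam);K=np.array(c["camera_matrix"]);T=np.array(c["pose"])
    r=np.linalg.inv(K)@np.array([u,v,1.0])
    if d is not None: return T[:3,:3]@(r*d)+T[:3,3]
    w=T[:3,:3]@r; return T[:3,3]+w*(z-T[2,3])/w[2]
def w2px(cam,p,cal=None):
    c=cal or get_calibration(cam);K=np.array(c["camera_matrix"]);T=np.array(c["pose"])
    q=K@(T[:3,:3].T@(np.array(p)-T[:3,3]));return q[:2]/q[2]
def cloud(cam,D):
    c=get_calibration(cam);K=np.array(c["camera_matrix"]);T=np.array(c["pose"])
    v,u=np.mgrid[:400,:640];P=np.stack([u,v,np.ones_like(u)],-1).reshape(-1,3)@np.linalg.inv(K).T*D.reshape(-1,1)
    return (P@T[:3,:3].T+T[:3,3]).reshape(400,640,3)
def save(n,I): cv2.imwrite(f"pics/{n}.png",cv2.cvtColor(I,cv2.COLOR_RGB2BGR))
E
python3 - <<'E'
from h import *
np.set_printoptions(precision=3,suppress=True)
for c in("top","side"):
    I,D=snapshot(c);save(c,I);np.savez(f"{c}.npz",I=I,D=D);W=cloud(c,D)
    print(c,get_calibration(c)["pose"][:,3] if hasattr(get_calibration(c)["pose"],'shape') else 0)
    for n in("tray","tray_gap","tray_grip","mat","tub","rest","rack","jar","plaque0","ball0_center","plug0","nut0"):
        for r in spot_point(n,c)[:5]:
            if r["p"]<.2: continue
            u,v=r["xy"][0]*640,r["xy"][1]*400
            print(n,round(r["p"],2),int(u),int(v),W[min(399,int(v)),min(639,int(u))])
E
```

```text
pics
top [ 0.382 -0.053  1.265  1.   ]
tray 0.92 171 237 [0.471 0.341 0.036]
tray_gap 0.86 197 262 [0.401 0.275 0.011]
tray_grip 0.82 168 237 [0.47  0.341 0.061]
mat 0.49 196 263 [0.398 0.278 0.011]
tub 0.85 292 244 [0.444 0.008 0.006]
tub 0.26 185 229 [0.495 0.31  0.01 ]
rest 0.69 304 163 [ 0.668 -0.032  0.044]
rest 0.63 168 237 [0.47  0.341 0.061]
rack 0.8 404 221 [ 0.495 -0.302  0.052]
rack 0.31 307 160 [ 0.68  -0.041  0.03 ]
jar 0.75 187 156 [0.692 0.291 0.068]
plaque0 0.87 294 159 [ 0.677 -0.005  0.057]
plaque0 0.85 481 163 [ 0.662 -0.546  0.004]
plaque0 0.84 344 162 [ 0.665 -0.144  0.054]
plaque0 0.72 319 159 [ 0.677 -0.075  0.048]
ball0_center 0.41 180 244 [0.452 0.319 0.025]
plug0 0.72 400 222 [ 0.493 -0.291  0.051]
plug0 0.37 184 226 [0.502 0.309 0.023]
plug0 0.37 181 215 [0.533 0.318 0.025]
nut0 0.67 159 253 [0.429 0.379 0.019]
nut0 0.61 160 220 [0.521 0.378 0.022]
side [0.092 0.881 0.857 1.   ]
tray 0.62 274 328 [0.46  0.352 0.02 ]
tray_gap 0.96 316 313 [0.398 0.265 0.008]
tray_gap 0.66 198 288 [0.682 0.336 0.029]
tray_grip 0.7 270 307 [0.467 0.351 0.087]
rest 0.65 290 312 [0.447 0.301 0.026]
rest 0.61 277 211 [ 0.668 -0.021  0.018]
jar 0.83 199 288 [0.678 0.337 0.032]
plaque0 0.76 345 136 [ 0.679 -0.569 -0.004]
plaque0 0.54 295 184 [ 0.617 -0.046  0.116]
plaque0 0.51 286 195 [ 0.635 -0.025  0.085]
plaque0 0.5 268 210 [0.665 0.031 0.059]
ball0_center 0.61 286 321 [0.443 0.328 0.025]
ball0_center 0.59 302 327 [0.404 0.324 0.022]
plug0 0.49 257 307 [0.526 0.318 0.02 ]
nut0 0.7 285 345 [0.418 0.378 0.015]
nut0 0.49 245 332 [0.514 0.388 0.017]
nut0 0.47 275 330 [0.46 0.35 0.01]
```

View pics/top.png

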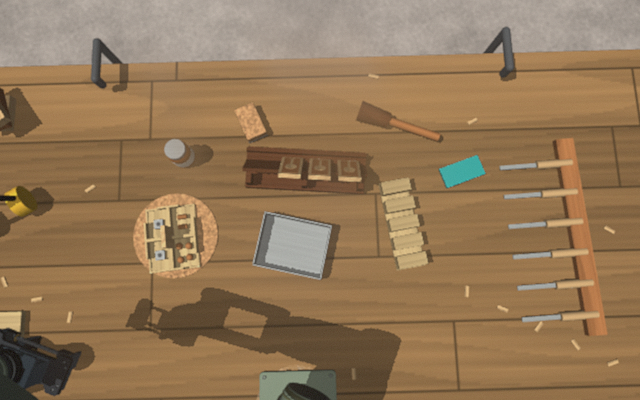

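View pics/side.png

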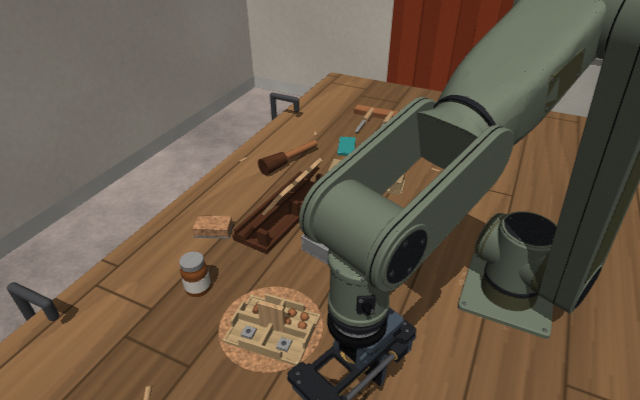

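The top view shows three wooden plaques on the rest at (291,167), (319,167) and (348,167). The turquoise look-alike lies on the bench at (461,172), away from the rest, so I'll ignore it. The tray is on the mat at (171,237), with its ball bay at lower right. The tub is at (292,244), the rack at (404,223) and the jar at (178,153). Next I'll measure poses.

```bash
python3 - <<'E'
from h import *
np.set_printoptions(precision=4,suppress=True)
z=np.load("top.npz");I,D=z["I"],z["D"];W=cloud("top",D)
def rect(box,zl,zh,name):
    u0,v0,u1,v1=box;P=W[v0:v1,u0:u1].reshape(-1,3);P=P[(P[:,2]>zl)&(P[:,2]<zh)]
    r=cv2.minAreaRect((P[:,:2]*1000).astype(np.float32));print(name,len(P),r, "zmed",np.median(P[:,2]))
rect((130,190,220,280),.024,.045,"tray")
rect((130,190,220,280),.055,.1,"grip")
rect((245,200,340,285),.035,.06,"tub")
rect((375,170,435,275),.04,.06,"rack")
rect((160,130,200,175),.08,.12,"jar")
for n,b in(("pA",(278,150,304,182)),("pB",(306,150,333,182)),("pC",(334,150,362,184))):
    rect(b,.055,.16,n)
rect((240,140,375,195),.02,.2,"rest")
# mat
hsv=cv2.cvtColor(I,cv2.COLOR_RGB2HSV)
for n in("mat","rack","tub","plaque0"):
  for o in outline_of(n,"top")[:4]:
    if o["p"]<.4: continue
    m=o["region"];P=W[m];print(n,round(o["p"],2),m.sum(),P.mean(0),P.min(0),P.max(0))
s=get_state();print(s["joint_pos"],s["tool_pos"],s["tcp_rot"],s["width"])
print(get_calibration("wrist"))
E
```

```text
tray 733 ((472.2764892578125, 347.7269592285156), (180.46646118164062, 142.64918518066406), 5.411113262176514) zmed 0.03096812549140271
grip 190 ((471.7313232421875, 346.729736328125), (59.31962585449219, 13.593955039978027), 6.640998840332031) zmed 0.08648611760997138
tub 433 ((440.9741516113281, 7.763847351074219), (190.12960815429688, 150.1495361328125), 76.42591094970703) zmed 0.05024815335007249
rack 1890 ((494.2271728515625, -300.5413818359375), (243.32485961914062, 82.37984466552734), 8.880048751831055) zmed 0.04864916987653578
jar 376 ((705.695068359375, 316.55108642578125), (54.06893539428711, 55.07308578491211), 72.2768325805664) zmed 0.10113035115207425
pA 466 ((645.4866943359375, 4.950950622558594), (69.63153076171875, 70.45030975341797), 89.6960220336914) zmed 0.10451632017853829
pB 462 ((638.1947021484375, -73.02545166015625), (72.22144317626953, 68.35209655761719), 85.88797760009766) zmed 0.10525518273833079
pC 476 ((632.777099609375, -151.89166259765625), (76.00255584716797, 70.17061614990234), 86.31920623779297) zmed 0.1023593204666291
rest 4470 ((663.5968627929688, 
[... 658 characters left out ...]
9 -0.4817  0.017 ] [ 0.3817 -0.5461  0.0035] [ 0.6858 -0.0527  1.2651]
plaque0 0.85 468 [ 0.6307 -0.1513  0.1043] [ 0.3817 -0.1872  0.0369] [ 0.6745 -0.0527  1.2651]
plaque0 0.66 450 [0.6453 0.0042 0.1001] [ 0.6102 -0.0271  0.0309] [0.6925 0.0413 0.1392]
[ 1.184   0.3196  1.5645  0.      1.2574 -0.02  ] [0.2062 0.5368 0.214 ] [ 3.1415 -0.      2.7748] 0.09144652426734218
{'camera_matrix': array([[295.0736,   0.    , 316.0474],
       [  0.    , 295.0736, 202.1954],
       [  0.    ,   0.    ,   1.    ]]), 'pose': array([[ 0.359 ,  0.9061,  0.2239,  0.1441],
       [ 0.9333, -0.3486, -0.0857,  0.5603],
       [ 0.0004,  0.2397, -0.9708,  0.385 ],
       [ 0.    ,  0.    ,  0.    ,  1.    ]])}
```

>>> carry_out([
  [-1,20,-14,10,0,0,0],
  [-1,20,-14,10,0,0,0],
  [-1,20,-14,10,0,0,0],
  [-1,20,-14,10,0,0,0],
  [-1,20,-14,10,0,0,0],
  [-1,20,-14,10,0,0,0],
  [-1,20,-14,10,0,0,0],
  [-1,20,-14,10,0,0,0],
  [-1,20,-14,10,0,0,0],
  [-1,20,-14,10,0,0,0],
])

```text
t: 2.33
tool_pos: [0.4071, 0.3959, 0.3146]
tcp_rot: [3.141, 0.0, 2.775]
contact_force: [0.6, 0.3, -0.3]
width: 0.0912
grasp_force: 0.0
```

>>> carry_out([
  [-1,0,-5,-5,0,0,7],
  [-1,0,-5,-5,0,0,7],
  [-1,0,-5,-5,0,0,7],
  [-1,0,-5,-5,0,0,6],
  [-1,5,-5,-5,0,0,0],
  [-1,10,-5,-5,0,0,0],
])

```text
t: 2.83
tool_pos: [0.4211, 0.3665, 0.2839]
tcp_rot: [3.141, 0.0, -3.039]
contact_force: [0.7, 0.2, -0.1]
width: 0.0913
grasp_force: 0.0
```

```bash
cat >> h.py <<'E'
import json,os
def log():
    s=get_state();L=json.load(open("log.json")) if os.path.exists("log.json") else []
    L.append([list(map(float,s["joint_pos"])),list(map(float,s["tool_pos"])),list(map(float,s["tcp_rot"]))]);json.dump(L,open("log.json","w"));return s
E
python3 - <<'E'
from h import *
np.set_printoptions(precision=4,suppress=True)
s=log();print(s["joint_pos"],s["tool_pos"],s["tcp_rot"])
I,D=snapshot("wrist");save("w1",I);W=cloud("wrist",D);np.savez("w1.npz",I=I,W=W)
m=(abs(W[...,0]-.472)<.12)&(abs(W[...,1]-.347)<.12)
for n,a,b in(("tray",.022,.045),("grip",.06,.1)):
    P=W[m&(W[...,2]>a)&(W[...,2]<b)];print(n,len(P),cv2.minAreaRect((P[:,:2]*1000).astype(np.float32)),np.median(P[:,2]))
for n in("tray_grip","tray_gap","ball0_center","plug0","nut0"):
    for r in spot_point(n,"wrist"):
        if r["p"]>.3:
            u,v=r["xy"][0]*640,r["xy"][1]*400;print(n,round(r["p"],2),int(u),int(v),W[int(v),int(u)])
E
```

```text
[ 0.6955  0.2575  1.4773  0.0003  1.4065 -0.9781] [0.4211 0.3665 0.2839] [ 3.1412  0.0001 -3.0389]
tray 1926 ((460.8919677734375, 342.35870361328125), (154.91810607910156, 140.53306579589844), 5.822271347045898) 0.029628132447327066
grip 473 ((472.0039367675781, 343.7380065917969), (59.178253173828125, 12.058192253112793), 5.649735927581787) 0.08675753794215219
tray_grip 0.69 292 214 [0.4664 0.3375 0.0859]
tray_gap 0.76 255 151 [0.3974 0.2706 0.0104]
ball0_center 0.41 282 187 [0.4447 0.3159 0.0246]
plug0 0.71 279 217 [0.3569 0.3584 0.4536]
plug0 0.57 276 241 [0.5324 0.3124 0.02  ]
plug0 0.34 300 204 [0.4517 0.3467 0.0871]
nut0 0.82 323 176 [0.4235 0.3748 0.0166]
nut0 0.78 324 231 [0.5092 0.3855 0.0174]
```

View pics/w1.png

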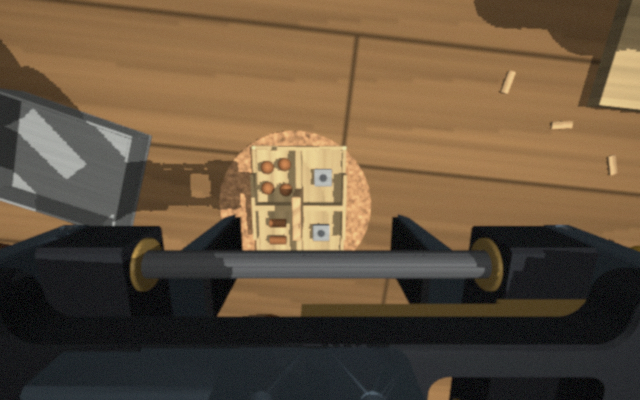

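The wrist view shows the tray with 4 balls at about (265–288,165–187), 2 plugs at (276,222) and (276,241), and nuts at (322,177) and (321,232). The grip plate is at (298,205). I'll grasp it now.

>>> carry_out([
  [-1,17,-7,-15,0,0,0],
  [-1,17,-7,-15,0,0,0],
  [-1,17,-8,-15,0,0,0],
  [-1,0,0,-30,0,0,0],
  [-1,0,0,-30,0,0,0],
  [-1,0,0,-30,0,0,0],
  [-1,0,0,-30,0,0,0],
  [-1,0,0,-30,0,0,0],
  [-1,0,0,-20,0,0,0],
  [-1,0,0,-15,0,0,0],
])

```text
t: 3.97
tool_pos: [0.4713, 0.3446, 0.0519]
tcp_rot: [-3.141, -0.002, -3.037]
contact_force: [0.7, -0.2, 0.2]
width: 0.0906
grasp_force: 0.0
```

```bash
python3 - <<'E'
from h import *
np.set_printoptions(precision=4,suppress=True)
s=log();print(s["joint_pos"],s["tool_pos"],s["tcp_rot"],s["contact_force"])
E
```

```text
[ 0.6115  0.4789  1.7596  0.0003  0.9057 -1.0637] [0.4713 0.3446 0.0519] [-3.1405 -0.0024 -3.0373] [ 0.6509 -0.1592  0.2302]
```

>>> carry_out([
  [0,0,0,-7,0,0,0],
  [0.5,0,0,0,0,0,0],
  [1,0,0,0,0,0,0],
  [1,0,0,0,0,0,0],
  [1,0,0,0,0,0,0],
  [1,0,0,0,0,0,0],
  [1,0,0,0,0,0,0],
], squeeze=45)

```text
t: 4.55
tool_pos: [0.4726, 0.345, 0.0478]
tcp_rot: [3.141, 0.001, -3.037]
contact_force: [0.7, 0.2, -0.2]
width: 0.0473
grasp_force: 0.0
```

```bash
cat >> h.py <<'E'
from scipy.spatial.transform import Rotation as Ro
from scipy.optimize import least_squares
def ori(q): return Ro.from_euler("ZYZYZ",[q[0],q[1]+q[2],q[3],q[4],q[5]+C6])
C6=np.pi/2
def fk(q,p):
    a,h,l2,l3,e,d6=p;r1=Ro.from_euler("Z",q[0])
    s=q[1]+q[2];w=np.array([a+l2*np.sin(q[1])+l3*np.sin(s)+e*np.cos(s),0,h+l2*np.cos(q[1])+l3*np.cos(s)-e*np.sin(s)])
    R=ori(q).as_matrix();return r1.apply(w)+d6*R[:,2],R
LIM=np.array([[-3.11,3.11],[-.84,2.01],[.21,2.61],[-1.34,4.49],[.05,2.63],[-2.56,2.56]])
E
python3 - <<'E'
from h import *
np.set_printoptions(precision=4,suppress=True)
s=log();print(s["joint_pos"],s["tool_pos"],s["width"],s["grasp_force"],s["contact_force"])
L=json.load(open("log.json"))
L.append([[1.184,.3196,1.5645,0,1.2574,-.02],[.2062,.5368,.214],[3.1415,0,2.7748]])
for q,t,r in L: print(ori(q).as_matrix().round(3)[:,0],Ro.from_euler("xyz",r).as_matrix().round(3)[:,0])
f=lambda p:np.concatenate([fk(q,p)[0]-t for q,t,_ in L])
for p0 in([0,.3,.4,.4,0,.2],[0.05,.15,.3,.3,0.05,.3],[0,.4,.3,.4,0,.25]):
    o=least_squares(f,p0);print(o.x,abs(o.fun).max())
E
```

```text
[ 0.6109  0.4836  1.7639  0.0001  0.8925 -1.0643] [0.4726 0.345  0.0478] 0.04733975757585633 0.0 [ 0.661   0.1908 -0.1609]Traceback (most recent call last):
  File "<stdin>", line 6, in <module>
  File "h.py", line 22, in ori
    def ori(q): return Ro.from_euler("ZYZYZ",[q[0],q[1]+q[2],q[3],q[4],q[5]+C6])
                       ~~~~~~~~~~~~~^^^^^^^^^^^^^^^^^^^^^^^^^^^^^^^^^^^^^^^^^^^^
  File "scipy/spatial/transform/_rotation.pyx", line 1413, in scipy.spatial.transform._rotation.Rotation.from_euler
ValueError: Expected axis specification to be a non-empty string of upto 3 characters, got ZYZYZ
```

>>> carry_out([
  [1,0,0,0,0,0,0],
  [1,0,0,0,0,0,0],
  [1,0,0,0,0,0,0],
  [1,0,0,0,0,0,0],
  [1,0,0,0,0,0,0],
  [1,0,0,0,0,0,0],
  [1,0,0,0,0,0,0],
], squeeze=45)

```text
t: 5.13
tool_pos: [0.4722, 0.3449, 0.047]
tcp_rot: [3.141, 0.0, -3.037]
contact_force: [-0.7, 0.9, 0.5]
width: 0.0121
grasp_force: 45.0
```

```bash
sed -i 's/^def ori.*/def ori(q): return Ro.from_euler("ZYZ",[q[0],q[1]+q[2],q[3]])*Ro.from_euler("YZ",[q[4],q[5]+C6])/' h.py
python3 - <<'E'
from h import *
np.set_printoptions(precision=4,suppress=True)
s=get_state();print(s["width"],s["grasp_force"],s["contact_force"])
L=json.load(open("log.json"))
L.append([[1.184,.3196,1.5645,0,1.2574,-.02],[.2062,.5368,.214],[3.1415,0,2.7748]])
for q,t,r in L: print(ori(q).as_matrix().round(3)[:,0],Ro.from_euler("xyz",r).as_matrix().round(3)[:,0])
f=lambda p:np.concatenate([fk(q,p)[0]-t for q,t,_ in L])
for p0 in([0,.3,.4,.4,0,.2],[0.05,.15,.3,.3,0.05,.3],[0,.4,.3,.4,0,.25]):
    o=least_squares(f,p0);print(o.x,abs(o.fun).max())
E
```

```text
0.01214475751134301 44.99935805797577 [-0.6891  0.8847  0.4964]
[-0.995 -0.103 -0.   ] [-0.995 -0.103 -0.   ]
[-0.995 -0.104  0.002] [-0.995 -0.104  0.002]
[-0.995 -0.104 -0.001] [-0.995 -0.104 -0.001]
[-0.933  0.359 -0.   ] [-0.933  0.359  0.   ]
[0.0073 0.9385 0.5569 0.4156 0.0086 1.1168] 0.010730991001592471
[0.0073 0.9385 0.5569 0.4156 0.0086 1.1168] 0.010730988928115082
[0.0073 0.9385 0.5569 0.4156 0.0086 1.1168] 0.010730988731652985
```

>>> carry_out([
  [1,0,0,3,0,0,0],
  [1,0,0,6,0,0,0],
  [1,0,0,10,0,0,0],
  [1,0,0,14,0,0,0],
  [1,0,0,17,0,0,0],
  [1,0,0,17,0,0,0],
  [1,0,0,14,0,0,0],
  [1,0,0,10,0,0,0],
  [1,0,0,6,0,0,0],
  [1,0,0,3,0,0,0],
])

```text
t: 5.97
tool_pos: [0.4724, 0.3449, 0.1481]
tcp_rot: [3.141, 0.001, -3.037]
contact_force: [0.3, -0.3, -4.5]
width: 0.0117
grasp_force: 45.0
```

```bash
sed -i 's/a,h,l2,l3,e,d6=p/a,h,l2,l3,e,d6,b=p/; s/np.cos(s),0,h+/np.cos(s),b,h+/' h.py
python3 - <<'E'
from h import *
np.set_printoptions(precision=4,suppress=True)
s=log();print(s["tool_pos"],s["width"],s["grasp_force"],s["contact_force"],s["torque"])
L=json.load(open("log.json"))
L.append([[1.184,.3196,1.5645,0,1.2574,-.02],[.2062,.5368,.214],[3.1415,0,2.7748]])
for d6 in(.2,.25,.3):
  f=lambda p:np.concatenate([fk(q,[*p[:4],0*p[4],d6,p[5]])[0]-t for q,t,_ in L])
  o=least_squares(f,[0.05,.3,.4,.4,0,0]);print(d6,o.x,abs(o.fun).max())
  f=lambda p:np.concatenate([fk(q,[*p[:4],p[4],d6,p[5]])[0]-t for q,t,_ in L])
  o=least_squares(f,[0.05,.3,.4,.4,0,0]);print(d6,o.x,abs(o.fun).max())
I,D=snapshot("wrist");save("w2",I)
E
```

```text
[0.4724 0.3449 0.1481] 0.011653487453036626 44.99836564064026 [ 0.3166 -0.3079 -4.4935] [ 0.0319  0.0177 -0.0114]
0.2 [ 0.0117  0.0345  0.5348  0.4156 -0.6413  0.0115] 0.00028579165464825973
0.2 [0.002  0.0099 0.5821 0.4169 0.0211 0.0115] 0.00026375654996008135
0.25 [0.0117 0.0844 0.5349 0.4155 0.0025 0.0115] 0.0002237363034855444
0.25 [0.0014 0.0583 0.585  0.4169 0.0223 0.0115] 0.0001652210855952463
0.3 [0.0116 0.1342 0.5351 0.4155 1.2115 0.0115] 0.000224667979604104
0.3 [0.0008 0.1067 0.588  0.4169 0.0236 0.0115] 6.66856212303002e-05
```

View pics/w2.png

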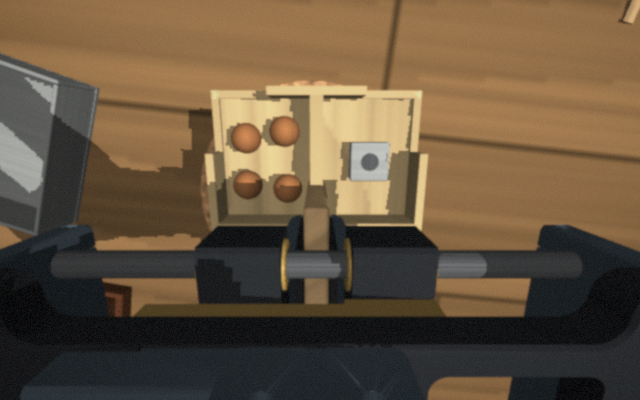

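The tray is held level, with all 4 balls at (246–287,131–187) and a nut at (369,161). A 7° test tilt will settle the wrist length in my arm model.

>>> carry_out([
  [1,0,0,3,2.5,-2.4,0],
  [1,0,0,3,2.6,-2.4,0],
  [1,0,0,0,0,0,0],
  [1,0,0,0,0,0,0],
])

```text
t: 6.35
tool_pos: [0.4713, 0.3439, 0.1524]
tcp_rot: [3.063, 0.09, -3.041]
contact_force: [0.7, 0.6, -3.5]
width: 0.0118
grasp_force: 45.0
```

```bash
cat >> h.py <<'E'
def fit():
    L=json.load(open("log.json"))
    L.append([[1.184,.3196,1.5645,0,1.2574,-.02],[.2062,.5368,.214],[3.1415,0,2.7748]])
    f=lambda p:np.concatenate([fk(q,p)[0]-t for q,t,_ in L])
    o=least_squares(f,[0.01,.1,.55,.41,0.01,.3,.01]);return o.x,abs(o.fun).max()
def ik(t,R,p,seed=None,n=8):
    R=np.asarray(R);best=None;rng=np.random.default_rng(0)
    for k in range(n):
        x0=seed if (seed is not None and k==0) else np.clip(np.array([np.arctan2(t[1],t[0]),.4,1.6,rng.choice([-1,0,1,2,3]),rng.uniform(.2,2),rng.uniform(-2.5,2.5)]),LIM[:,0]+.01,LIM[:,1]-.01)
        f=lambda q:np.concatenate([5*(fk(q,p)[0]-t),(fk(q,p)[1]-R).ravel()])
        o=least_squares(f,x0,bounds=(LIM[:,0],LIM[:,1]),max_nfev=60)
        if best is None or o.cost<best.cost: best=o
        if best.cost<1e-6: break
    return best.x,best.cost
E
python3 - <<'E'
from h import *
np.set_printoptions(precision=4,suppress=True)
s=log();print(s["tool_pos"],s["tcp_rot"],s["joint_pos"])
p,e=fit();print(p,e);np.save("p.npy",p)
q0=s["joint_pos"];tub=np.array([.442,.008])
R0=Ro.from_euler("Z",-174,degrees=True).as_matrix()@Ro.from_euler("x",np.pi).as_matrix()
# tray yaw psi rel. now (deg), tilt 52; corner above tub centre
for dy in range(-100,141,20):
    psi=np.radians(186+dy);d=np.array([np.cos(psi+np.radians(41)),np.sin(psi+np.radians(41)),0])
    Rz=Ro.from_euler("z",dy,degrees=True).as_matrix()
    out=[]
    for til in(0,25,52):
        ax=np.array([-d[1],d[0],0]);R=Ro.from_rotvec(np.radians(til)*ax).as_matrix()@Rz@R0
        g=np.array([*(tub-d[:2]*.025),.20]); t=g+.019*R[:,2]
        q,c=ik(t,R,p,q0);out.append((round(c,6),q.round(2)))
        if til==0:qq=q
    print(dy,out)
E
```

```text
[0.4713 0.3439 0.1524] [ 3.0631  0.0901 -3.0411] [ 0.5955  0.3209  1.7336  0.032   0.9709 -1.0959]
[0.     0.1402 0.5915 0.417  0.0251 0.3354 0.0115] 2.3585379228197034e-05
-100 [(np.float64(0.0), array([-0.05,  0.16,  1.87,  0.  ,  1.11,  0.02])), (np.float64(0.0), array([ 0.22,  0.08,  2.05, -0.52,  0.89,  0.59])), (np.float64(0.0), array([ 0.52,  0.17,  2.24, -1.17,  1.01,  1.4 ]))]
-80 [(np.float64(0.0), array([-0.04,  0.17,  1.86, -0.  ,  1.11, -0.32])), (np.float64(0.0), array([ 0.16,  0.03,  2.11, -0.44,  0.72,  0.17])), (np.float64(0.002155), array([ 0.43,  0.05,  2.34, -1.34,  0.74,  1.22]))]
-60 [(np.float64(0.0), array([-0.02,  0.17,  1.85, -0.  ,  1.11, -0.65])), (np.float64(0.0), array([ 0.06, -0.  ,  2.14, -0.22,  0.59, -0.41])), (np.float64(0.0), array([ 0.21, -0.03,  2.48,  4.27,  0.37,  1.46]))]
-40 [(np.float64(0.0), array([-0.  ,  0.18,  1.85, -0.  ,  1.11, -0.98])), (np.float64(0.0), array([-0.05, -0.01,  2.14,  0.13,  0.58, -1.12])), (np.float64(0.00221), array([-0.06, -0.04,  2.51,  2.74,  0.27,  2.56]))]
-20 [(np.float64(0.0), array([ 0.02,  0.17,  1.86, -0.  ,
[... 1232 characters left out ...]
([-0.36,  0.5 ,  1.76,  0.5 ,  1.7 ,  2.56]))]
100 [(np.float64(0.032914), array([-0.13,  0.09,  1.97,  0.15,  1.07,  2.56])), (np.float64(0.010142), array([-0.17,  0.31,  1.77,  0.22,  1.47,  2.56])), (np.float64(0.002222), array([-0.21,  0.55,  1.62,  0.31,  1.84,  2.56]))]
120 [(np.float64(0.0), array([0.01, 0.1 , 1.95, 0.  , 1.1 , 2.52])), (np.float64(0.0), array([-0.05,  0.33,  1.72,  0.07,  1.52,  2.44])), (np.float64(0.0), array([-0.08,  0.57,  1.55,  0.12,  1.91,  2.42]))]
140 [(np.float64(0.0), array([-0.02,  0.1 ,  1.95,  0.  ,  1.1 ,  2.15])), (np.float64(0.0), array([ 0.02,  0.33,  1.72, -0.04,  1.53,  2.19])), (np.float64(0.0), array([ 0.04,  0.58,  1.54, -0.07,  1.92,  2.21]))]
```

>>> carry_out([
  [1,0,0,3,-2.5,2.4,0],
  [1,0,0,3,-2.6,2.4,0],
  [1,-0.4,-1,0,0,0,-0.5],
  [1,-0.8,-2,0,0,0,-1],
  [1,-1.2,-3,0,0,0,-1.5],
  [1,-1.6,-4,0,0,0,-2],
  [1,-1.6,-5,0,0,0,-3],
  [1,-2,-6,0,0,0,-4],
  [1,-2,-7,0,0,0,-4.5],
  [1,-2.4,-8,0,0,0,-5],
])

```text
t: 7.18
tool_pos: [0.4593, 0.3078, 0.1586]
tcp_rot: [-3.141, -0.0, 2.865]
contact_force: [-1.2, 0.2, -3.9]
width: 0.012
grasp_force: 45.0
```

>>> carry_out([
  [1,-3.1,-8,0,0,0,-5.25],
  [1,-3.1,-8,0,0,0,-5.25],
  [1,-3.1,-8,0,0,0,-5.25],
  [1,-3.1,-8,0,0,0,-5.25],
  [1,-3.1,-8,0,0,0,-5.25],
  [1,-3.1,-8,0,0,0,-5.25],
  [1,-3.1,-8,0,0,0,-5.25],
  [1,-3.1,-8,0,0,0,-5.25],
  [1,-3.1,-8,0,0,0,-5.25],
  [1,-3.1,-8,0,0,0,-5.25],
])

```text
t: 8.02
tool_pos: [0.428, 0.2276, 0.1587]
tcp_rot: [-3.141, 0.0, 1.948]
contact_force: [0.7, -0.4, -4.6]
width: 0.0121
grasp_force: 45.0
```

>>> carry_out([
  [1,-3.1,-8,0,0,0,-5.25],
  [1,-3.1,-8,0,0,0,-5.25],
  [1,-3.1,-8,0,0,0,-5.25],
  [1,-3.1,-8,0,0,0,-5.25],
  [1,-3.1,-8,0,0,0,-5.25],
  [1,-3.1,-8,0,0,0,-5.25],
  [1,-3.1,-8,0,0,0,-5.25],
  [1,-3.1,-8,0,0,0,-5.25],
  [1,-3.1,-8,0,0,0,-5.25],
  [1,-3.1,-8,0,0,0,-5.25],
])

```text
t: 8.85
tool_pos: [0.3969, 0.1478, 0.1587]
tcp_rot: [-3.141, 0.0, 1.032]
contact_force: [-0.6, -0.3, -4.2]
width: 0.0117
grasp_force: 45.0
```

>>> carry_out([
  [1,-3.1,-8,0,0,0,-5.25],
  [1,-3.1,-8,0,0,0,-5.25],
  [1,-3.1,-8,0,0,0,-5.25],
  [1,-3.1,-8,0,0,0,-5.25],
  [1,-3.1,-8,0,0,0,-5.25],
  [1,-3.1,-8,0,0,0,-5.25],
  [1,-3.1,-8,0,0,0,-5.25],
  [1,-3.1,-8,0,0,0,-5.25],
  [1,-3.1,-8,0,0,0,-5.25],
  [1,-3.1,-8,0,0,0,-5.25],
])

```text
t: 9.68
tool_pos: [0.3658, 0.068, 0.1587]
tcp_rot: [3.142, 0.0, 0.116]
contact_force: [0.3, -0.3, -4.6]
width: 0.0119
grasp_force: 45.0
```

>>> carry_out([
  [1,-3.1,-8,1,0,0,-5.25],
  [1,-3.1,-8,1,0,0,-5.25],
  [1,-3.1,-8,1,0,0,-5.25],
  [1,-3.1,-8,1,0,0,-5.25],
  [1,-2.4,-8,1,0,0,-5],
  [1,-2,-7,1,0,0,-4.5],
  [1,-2,-6,0,0,0,-4],
  [1,-1.6,-5,0,0,0,-3],
  [1,-1.6,-4,0,0,0,-2],
  [1,-1.2,-3,0,0,0,-1.5],
])

```text
t: 10.52
tool_pos: [0.3429, 0.0033, 0.1648]
tcp_rot: [3.141, 0.0, -0.597]
contact_force: [-0.1, -0.6, -4.1]
width: 0.0118
grasp_force: 45.0
```

>>> carry_out([
  [1,-0.8,-2,0,0,0,-1],
  [1,-0.4,-1,0,0,0,-0.5],
  [1,0,0,0,0,0,0],
  [1,0,0,0,0,0,0],
])

```text
t: 10.85
tool_pos: [0.3429, 0.0009, 0.165]
tcp_rot: [-3.141, -0.0, -0.62]
contact_force: [0.0, 0.3, -4.3]
width: 0.012
grasp_force: 45.0
```

```bash
python3 - <<'E'
from h import *
np.set_printoptions(precision=4,suppress=True)
s=get_state();print(s["tool_pos"],s["tcp_rot"],s["joint_pos"])
I,D=snapshot("top");save("t2",I[120:360,120:460].repeat(2,0).repeat(2,1));W=cloud("top",D)
I,D=snapshot("side");W2=cloud("side",D)
for X in(W,W2):
    m=(X[...,2]>.042)&(X[...,2]<.056)&(abs(X[...,0]-.442)<.16)&(abs(X[...,1]-.008)<.16)
    P=X[m];print(len(P),cv2.minAreaRect((P[:,:2]*1000).astype(np.float32)))
E
```

```text
[0.3429 0.0009 0.165 ] [-3.1414 -0.     -0.6198] [-0.0311 -0.0087  2.1063  0.0001  1.0439  2.1594]
262 ((499.234130859375, 11.334548950195312), (200.14971923828125, 220.02975463867188), 3.079652786254883)
355 ((482.94854736328125, 19.2889404296875), (153.5435028076172, 265.1628723144531), 53.49653244018555)
```

View pics/t2.png

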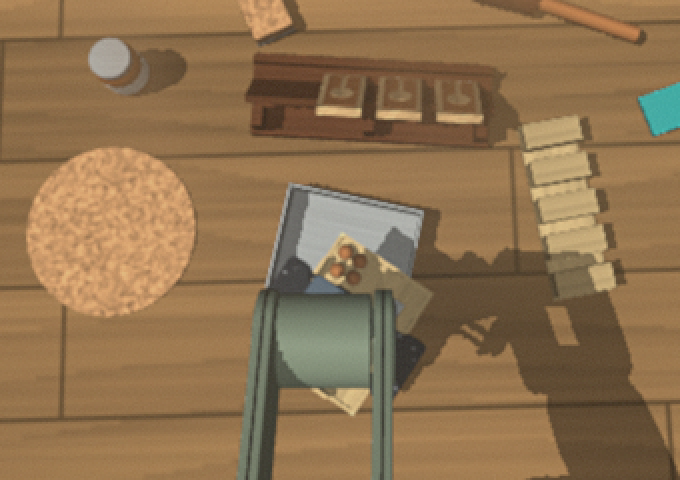

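The tub has not moved. The 4 balls lie at the forward corner, over the tub, at crop (335–360,252–278), so I'll tip slowly.

>>> carry_out([
  [1,0,0,0,-0.2,2,0],
  [1,0,0,0,-0.3,3,0],
  [1,0,0,0,-0.34,3.5,0],
  [1,0,0,0,-0.34,3.5,0],
  [1,0,0,0,-0.34,3.5,0],
  [1,0,0,0,-0.34,3.5,0],
  [1,0,0,0,-0.3,3,0],
  [1,0,0,0,-0.3,3,0],
  [1,1,0,0,-0.2,2,0],
  [1,1,0,0,-0.2,2,0],
])

```text
t: 11.78
tool_pos: [0.3462, 0.001, 0.1645]
tcp_rot: [2.79, 0.375, -0.687]
contact_force: [-0.3, -0.8, -3.2]
width: 0.0118
grasp_force: 45.0
```

>>> carry_out([
  [1,1,0,0,-0.2,2,0],
  [1,1,0,0,-0.2,2,0],
  [1,1,0,1,-0.2,2,0],
  [1,1,0,1,-0.2,2,0],
  [1,2,0,1,-0.2,2,0],
  [1,2,0,1,-0.2,2,0],
  [1,2,0,1,-0.2,2,0],
  [1,3,0,2,-0.2,2,0],
  [1,3,0,2,-0.2,2,0],
  [1,3,0,2,-0.2,2,0],
])

```text
t: 12.62
tool_pos: [0.3654, 0.001, 0.1752]
tcp_rot: [2.491, 0.605, -0.829]
contact_force: [-0.3, 0.1, -3.3]
width: 0.0118
grasp_force: 45.0
```

>>> carry_out([
  [1,3,0,2,-0.2,2,0],
  [1,3,0,2,-0.2,2,0],
  [1,0,0,0,0,0,0],
  [1,0,0,0,0,0,0],
  [1,0,0,0,0,0,0],
  [1,0,0,0,0,0,0],
  [1,0,0,0,0,0,0],
  [1,0,0,0,0,0,0],
  [1,0,0,0,0,0,0],
])

```text
t: 13.37
tool_pos: [0.3697, 0.0008, 0.1802]
tcp_rot: [2.419, 0.647, -0.872]
contact_force: [0.7, -0.0, -3.7]
width: 0.0119
grasp_force: 45.0
```

```bash
python3 - <<'E'
from h import *
s=log();print(s["tool_pos"],s["tcp_rot"],s["joint_pos"].round(2),s["contact_force"])
a=snapshot("wrist")[0];b=snapshot("top")[0][170:340,200:380].repeat(2,0).repeat(2,1)
c=np.zeros((400+0,640+360,3),np.uint8);c[:,:640]=a;c[:340,640:]=b
save("tip",cv2.resize(c,(800,320)))
E
```

```text
[0.36973577 0.00076607 0.18018052] [ 2.41948784  0.64681577 -0.87191458] [ 0.02  0.56  1.63 -0.06  1.88  2.23] [ 0.68202676 -0.02836332 -3.6571899 ]
```

View pics/tip.png

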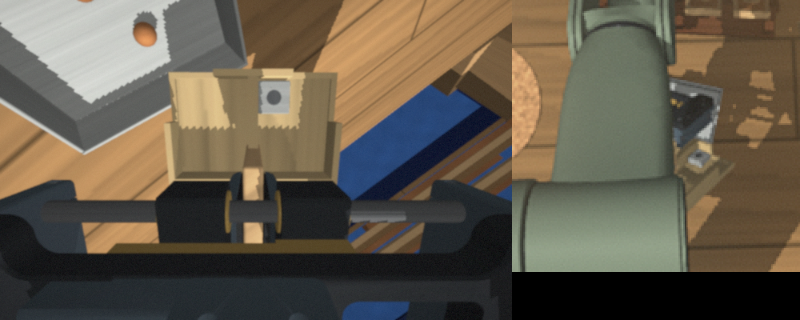

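The ball bay is empty, and two balls show in the tub at (85,0) and (145,33). I'll level the tray and check the tub again.

>>> carry_out([
  [1,0,0,4,0.2,-2,0],
  [1,0,0,4,0.4,-4,0],
  [1,0,0,4,0.6,-6,0],
  [1,0,0,4,0.6,-6,0],
  [1,0,0,2,0.6,-6,0],
  [1,0,0,2,0.6,-6,0],
  [1,0,0,0,0.6,-6,0],
  [1,0,0,0,0.6,-6,0],
  [1,0,0,0,0.5,-5,0],
  [1,0,0,0,0.4,-4,0],
])

```text
t: 14.3
tool_pos: [0.3677, 0.0007, 0.2009]
tcp_rot: [3.121, 0.024, -0.62]
contact_force: [-0.3, -0.2, -3.0]
width: 0.0118
grasp_force: 45.0
```

>>> carry_out([
  [1,0,3,0,0.16,-2,0],
  [1,0,6,0,0,0,0],
  [1,2,9,0,0,0,0],
  [1,4,12,0,0,0,0],
  [1,5,14,0,0,0,0],
  [1,5,15,0,0,0,0],
  [1,5,15,0,0,0,0],
  [1,5,15,0,0,0,0],
  [1,5,15,0,0,0,0],
  [1,5,15,0,0,0,0],
])

```text
t: 15.13
tool_pos: [0.4061, 0.1215, 0.1996]
tcp_rot: [3.14, 0.002, -0.619]
contact_force: [-0.0, -1.0, -3.3]
width: 0.0121
grasp_force: 45.0
```

>>> carry_out([
  [1,5,15,0,0,0,0],
  [1,5,15,0,0,0,0],
  [1,5,15,0,0,0,0],
  [1,5,15,0,0,0,0],
  [1,5,15,0,0,0,0],
  [1,5,15,0,0,0,0],
  [1,5,15,0,0,0,0],
  [1,5,15,0,0,0,0],
  [1,5,10,0,0,0,0],
  [1,3,6,0,0,0,0],
])

```text
t: 15.97
tool_pos: [0.4646, 0.233, 0.199]
tcp_rot: [-3.12, 0.032, -0.584]
contact_force: [-0.2, 0.1, -3.3]
width: 0.0116
grasp_force: 45.0
```

```bash
python3 - <<'E'
from h import *
np.set_printoptions(precision=4,suppress=True)
s=log();print(s["tool_pos"],s["tcp_rot"])
I0=np.load("top.npz")["I"];
I2=cv2.imread("pics/t2.png")[::2,::2,::-1]   # mat uncovered, offset (120,120)
h=cv2.cvtColor(np.ascontiguousarray(I2),cv2.COLOR_RGB2GRAY)
c=cv2.HoughCircles(cv2.medianBlur(h,3),cv2.HOUGH_GRADIENT,1,50,param1=100,param2=15,minRadius=36,maxRadius=48)
print(c)
u,v=c[0,0,0]+120,c[0,0,1]+120;print("mat",px2w("top",u,v,z=.003),px2w("top",u+c[0,0,2],v,z=.003))
I,D=snapshot("top");W=cloud("top",D);save("t3",I[190:300,130:350].repeat(3,0).repeat(3,1))
P=W[200:285,245:340].reshape(-1,3);P=P[(P[:,2]>.035)&(P[:,2]<.06)]
print("tub",cv2.minAreaRect((P[:,:2]*1000).astype(np.float32)))
E
```

```text
[0.4646 0.233  0.199 ] [-3.1197  0.0316 -0.5837]
[[[ 53.5 116.5  40.5]
  [173.5 164.5  41.9]]]
mat [0.4748 0.3446 0.003 ] [0.4715 0.2294 0.003 ]
tub ((404.20489501953125, 31.117103576660156), (190.44264221191406, 149.76226806640625), 76.50154113769531)
```

View pics/t3.png

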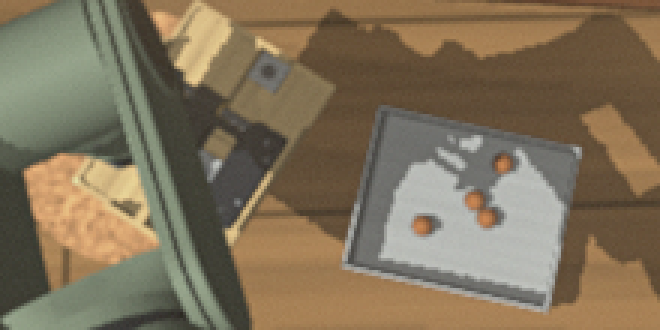

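All 4 balls are in the tub at (423,225), (475,201), (487,217) and (502,162). The tub has been nudged to (0.404,0.031) but stands flat. The last joint reached its limit, so I'll unwind the yaw before placing the tray.

```bash
python3 - <<'E'
from h import *
s=get_state();R=Ro.from_euler("xyz",s["tcp_rot"])
for y in(-5,):
    T=Ro.from_euler("z",y,degrees=True)*Ro.from_euler("x",np.pi);print(y,np.degrees((T*R.inv()).as_rotvec()).round(2))
E
```

```text
-5 [-1.84 -1.28 28.45]
```

>>> carry_out([
  [1,0,0,0,-0.23,-0.16,3.56],
  [1,0,0,0,-0.23,-0.16,3.56],
  [1,0,0,0,-0.23,-0.16,3.56],
  [1,0,4,0,-0.23,-0.16,3.56],
  [1,1,8,0,-0.23,-0.16,3.56],
  [1,1,10,0,-0.23,-0.16,3.56],
  [1,1,12,0,-0.23,-0.16,3.56],
  [1,1,12,0,-0.23,-0.16,3.56],
  [1,1,12,0,0,0,0],
  [1,1,12,0,0,0,0],
])

```text
t: 16.85
tool_pos: [0.4694, 0.3026, 0.1992]
tcp_rot: [3.14, 0.0, -0.089]
contact_force: [-0.0, 0.0, -4.1]
width: 0.012
grasp_force: 45.0
```

>>> carry_out([
  [1,1,12,-5,0,0,0],
  [1,1,12,-10,0,0,0],
  [1,1,10,-15,0,0,0],
  [1,1,6,-18,0,0,0],
  [1,0,2,-20,0,0,0],
  [1,0,0,-20,0,0,0],
  [1,0,0,-18,0,0,0],
  [1,0,0,-14,0,0,0],
  [1,0,0,-10,0,0,0],
  [1,0,0,0,0,0,0],
])

```text
t: 17.68
tool_pos: [0.4719, 0.3434, 0.0661]
tcp_rot: [3.137, 0.005, -0.087]
contact_force: [-0.7, -0.3, -3.5]
width: 0.0119
grasp_force: 45.0
```

```bash
python3 - <<'E'
from h import *
s=log();print(s["tool_pos"],s["tcp_rot"],s["joint_pos"].round(2),s["contact_force"])
E
```

```text
[0.47186796 0.34340438 0.06612855] [ 3.13658235  0.00457903 -0.08731063] [ 0.61  0.46  1.74 -0.    0.94  2.27] [-0.68331684 -0.2950546  -3.47921938]
```

>>> carry_out([
  [1,2,1,-5,0,0,0],
  [1,0,0,-5,0,0,0],
  [1,0,0,-3,0,0,0],
  [1,0,0,-2,0,0,0],
  [1,0,0,-1.5,0,0,0],
  [1,0,0,0,0,0,0],
  [1,0,0,0,0,0,0],
])

```text
t: 18.27
tool_pos: [0.4756, 0.3453, 0.0529]
tcp_rot: [3.141, -0.0, -0.087]
contact_force: [1.3, 0.1, -3.7]
width: 0.012
grasp_force: 45.0
```

>>> carry_out([
  [0.4,0,0,0,0,0,0],
  [0.2,0,0,0,0,0,0],
  [0.2,0,0,0,0,0,0],
  [0.2,0,0,0,0,0,0],
  [0.2,0,0,0,0,0,0],
  [0.2,0,0,0,0,0,0],
  [0.2,0,0,15,0,0,0],
  [0.2,0,0,30,0,0,0],
  [0.2,0,0,40,0,0,0],
  [0.2,0,0,40,0,0,0],
])

```text
t: 19.1
tool_pos: [0.4748, 0.3447, 0.1783]
tcp_rot: [3.139, 0.002, -0.087]
contact_force: [1.1, 0.7, 0.9]
width: 0.0365
grasp_force: 0.0
```

>>> carry_out([
  [0.2,15,-30,20,0,0,0],
  [0.2,15,-40,0,0,0,0],
  [0.2,15,-40,0,0,0,0],
  [0.2,10,-40,0,0,0,0],
  [0.2,0,-40,0,0,0,0],
  [0.2,0,-40,0,0,0,0],
  [0.2,0,-40,0,0,0,0],
  [0.2,0,-30,0,0,0,0],
  [0.2,0,0,0,0,0,0],
])

```text
t: 19.85
tool_pos: [0.5294, 0.0422, 0.1979]
tcp_rot: [3.138, -0.0, -0.092]
contact_force: [-0.2, 0.5, 0.1]
width: 0.0364
grasp_force: 0.0
```

```bash
python3 - <<'E'
from h import *
np.set_printoptions(precision=4,suppress=True)
s=log();print(s["tool_pos"],s["tcp_rot"],s["joint_pos"].round(2),s["width"])
I,D=snapshot("top");np.savez("top4.npz",I=I,D=D);W=cloud("top",D)
def rect(box,zl,zh,name):
    u0,v0,u1,v1=box;P=W[v0:v1,u0:u1].reshape(-1,3);P=P[(P[:,2]>zl)&(P[:,2]<zh)]
    print(name,len(P),cv2.minAreaRect((P[:,:2]*1000).astype(np.float32)),np.median(P[:,2]))
rect((125,190,225,285),.024,.045,"tray")
I,D=snapshot("wrist");save("w5",I);np.savez("w5.npz",W=cloud("wrist",D),I=I)
c=np.concatenate([cv2.resize(I,(480,300)),cv2.resize(np.ascontiguousarray(np.load("top4.npz")["I"][185:290,120:225]),(300,300))],1);save("m5",c)
E
```

```text
[0.5294 0.0422 0.1979] [ 3.1378 -0.0002 -0.0921] [ 0.06  0.26  1.69 -0.    1.19  1.72] 0.03642901698198526
tray 606 ((480.6874084472656, 347.1802978515625), (142.67678833007812, 180.23121643066406), 85.4002456665039) 0.031928823003435136
```

View pics/m5.png

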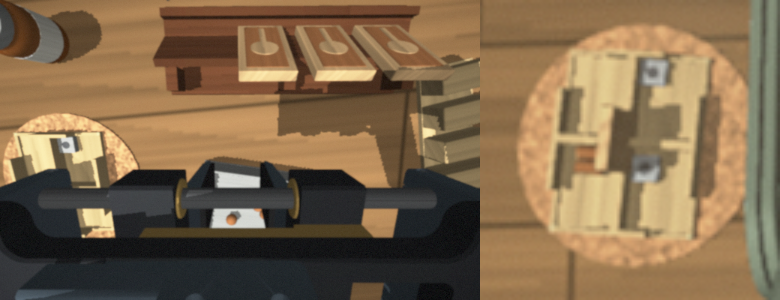

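The tray sits on the mat, with the nuts and plugs in their own bays and the ball bay empty. In the wrist view the plaques are at (268,52), (336,52) and (405,50). Next I'll measure the plaques and the slots.

```bash
cat > pl.py <<'E'
from h import *
np.set_printoptions(precision=4,suppress=True)
def plaques(W,yc=(.005,-.073,-.152)):
    for y in yc:
        m=(abs(W[...,1]-y)<.024)&(W[...,2]>.06)&(W[...,2]<.16)&(abs(W[...,0]-.65)<.08)
        P=W[m];c=P.mean(0)
        for k in range(6):
            n=np.linalg.svd(P-P.mean(0),full_matrices=False)[2][2];n*=np.sign(n[2]);r=(P-P.mean(0))@n
            P=P[abs(r)<max(.0025,1.5*r.std())]
        e=Ro.from_euler("z",-4.9,degrees=True).apply([0,1,0]);u=np.cross(n,e);u*=np.sign(u[2]);u/=np.linalg.norm(u)
        a=W[(abs(W[...,1]-y)<.045)&(W[...,2]>.06)&(W[...,2]<.16)&(abs(W[...,0]-.65)<.09)]
        a=a[abs((a-P.mean(0))@n)<.004];ev=np.cross(u,n)
        U=a@u;V=a@np.cross(n,u)
        ve=np.percentile(V,[.5,99.5]);ut=np.percentile(U,99.5)
        top=u*ut+np.cross(n,u)*ve.mean()+n*(P.mean(0)@n)
        print(len(P),"n",n,"el",np.degrees(np.arcsin(u[2])),"yaw",np.degrees(np.arctan2(n[1],n[0])),"w",np.ptp(ve),"topmid(face)",top)
E
python3 - <<'E'
from pl import *
plaques(np.load("w5.npz")["W"]);plaques(cloud("top",np.load("top4.npz")["D"]))
z=np.load("top.npz");W=cloud("top",z["D"])
for nm,W in(("top",W),("w5",np.load("w5.npz")["W"])):
    m=(abs(W[...,0]-.494)<.15)&(abs(W[...,1]+.3)<.08)&(W[...,2]>.040)&(W[...,2]<.056)
    P=W[m];r=cv2.minAreaRect((P[:,:2]*1000).astype(np.float32));print(nm,len(P),r,np.median(P[:,2]))
    a=np.radians(8.8);ax=np.array([np.cos(a),np.sin(a)]);
    s=(P[:,:2]-np.array([.494,-.3005]))@ax;h,e=np.histogram(s,bins=np.arange(-.14,.14,.004));print(h)
E
```

```text
3105 n [ 0.8066 -0.0629  0.5878] el 53.99936333053331 yaw -4.459218482171231 w 0.05901839058185765 topmid(face) [0.619  0.0064 0.1359]
3118 n [ 0.8064 -0.0612  0.5882] el 53.97101874890021 yaw -4.340065738061853 w 0.05927910387240586 topmid(face) [ 0.6124 -0.0715  0.1359]
3129 n [ 0.8065 -0.0615  0.588 ] el 53.983455228807294 yaw -4.3631732440659645 w 0.059429979494850835 topmid(face) [ 0.6059 -0.1499  0.1357]
147 n [ 0.7995 -0.1117  0.5901] el 53.79409268293011 yaw -7.952516997806861 w 0.03837269700919492 topmid(face) [ 0.6184 -0.0033  0.1381]
252 n [ 0.8047 -0.0624  0.5904] el 53.815518150540605 yaw -4.431529711090355 w 0.058770336817062944 topmid(face) [ 0.6121 -0.071   0.1386]
255 n [ 0.8045 -0.0587  0.591 ] el 53.76701240956185 yaw -4.171976205768009 w 0.05949071386248812 topmid(face) [ 0.6055 -0.1491  0.1383]
top 1886 ((494.2708740234375, -300.82098388671875), (243.32485961914062, 81.81388854980469), 8.880048751831055) 0.04863462732884227
[ 0  0  0  0 15 45 46 42 46 43 47 44 45 17  0  0  0 15 43 43 44 46 42 40
 43 43 17  0  0  0 18 43 42 45 43 39 45 43 42 15  0  0  0 22 42 42 43 41
 42 42 43 44 14  0  0  0 24 44 40 41 41 46 39 36 44 15  0  0  0]
w5 5892 ((517.4055786132812, -285.8378601074219), (190.63070678710938, 56.930580139160156), 9.488972663879395) 0.04774509980603872
[  0   0   0   0   0   0   0   0   0   0   0   0   0   0   0   0   0   3
  21  35  61  67  89 102 124 178 167   0   0   0  75 161 173 173 178 166
 185 171 202 145   0   0   0  85 188 184 196 195 200 189 204 218 108   0
   0   0 105 213 210 215 218 210 148 140 137  53   0   0   0]
```

```bash
cat > plan.py <<'E'
from pl import *
p=np.load("p.npy");s=get_state();q0=s["joint_pos"];t0=s["tool_pos"];R0=Ro.from_euler("xyz",s["tcp_rot"])
TOP=[np.array([.619,.0064,.1359]),np.array([.6124,-.0715,.1359]),np.array([.6059,-.1499,.1357])]
n=np.array([.8065,-.0618,.588]);n/=np.linalg.norm(n);e=np.array([-n[1],n[0],0]);e/=-np.linalg.norm(e);u=np.cross(e,n);u*=np.sign(u[2])
def Rg(sg): z=-u;y=sg*n;return np.stack([np.cross(y,z),y,z],1)
def Rr(sg):
    a=np.radians(8.9);z=np.array([0,0,-1.]);y=sg*np.array([np.cos(a),np.sin(a),0]);return np.stack([np.cross(y,z),y,z],1)
def G(i,d=.038): return TOP[i]-.006*n-u*d
def S(k,z): a=np.radians(8.9);return np.array([.494+k*np.cos(a),-.3005+k*np.sin(a),z])
E
python3 - <<'E'
from plan import *
print("u",u)
for sg in(1,-1):
    for i in range(3):
        q,c=ik(G(i,-.05),Rg(sg),p,q0);q2,c2=ik(G(i),Rg(sg),p,q);print(sg,i,G(i,-.05),G(i),c,c2,q.round(2),q2.round(2))
    for k in(-.078,-.026,.026,.078):
        q3,c3=ik(S(k,.09),Rr(sg),p,q2);print("  slot",k,S(k,.09),c3,q3.round(2))
    print("turn to grasp",np.degrees((Ro.from_matrix(Rg(sg))*R0.inv()).as_rotvec()),"grasp->rack",np.degrees((Ro.from_matrix(Rr(sg)@Rg(sg).T)).as_rotvec()))
E
```

```text
u [-0.5863  0.0449  0.8089]
1 0 [0.5848 0.009  0.1728] [0.6364 0.0051 0.1016] 5.659105904971613e-30 3.563155800737643e-20 [ 0.03  0.14  2.12 -0.24  0.27  0.32] [ 0.02  0.32  2.1  -0.54  0.11  0.61]
1 1 [ 0.5782 -0.0689  0.1728] [ 0.6298 -0.0728  0.1016] 1.2226327640418498e-21 6.403283127504369e-24 [-0.17  0.13  2.12  0.21  0.27 -0.28] [-0.16  0.31  2.11  0.49  0.1  -0.55]
1 2 [ 0.5717 -0.1473  0.1726] [ 0.6233 -0.1512  0.1014] 4.743078566223391e-19 9.697495786423218e-25 [-0.37  0.15  2.1   0.55  0.33 -0.76] [-0.33  0.33  2.09  0.92  0.19 -1.12]
  slot -0.078 [ 0.4169 -0.3126  0.09  ] 1.6315597322302978e-19 [-0.67  0.35  1.87 -0.    0.93 -0.82]
  slot -0.026 [ 0.4683 -0.3045  0.09  ] 1.923396064019365e-21 [-0.6   0.4   1.78 -0.    0.96 -0.75]
  slot 0.026 [ 0.5197 -0.2965  0.09  ] 7.674653869326472e-21 [-0.54  0.46  1.68 -0.    1.   -0.69]
  slot 0.078 [ 0.5711 -0.2884  0.09  ] 3.654656857890969e-18 [-0.49  0.51  1.58 -0.    1.05 -0.64]
turn to grasp [-30.4656 -25.7732  87.4837] grasp->rack [-1.4227 36.0656 12.8409]
-1 0 [0.5848 0.009  0.1728] [0.6364 0.0051 0.1016] 0.0136584839319306
[... 233 characters left out ...]
 2.56] [-0.16  0.31  2.11  0.52  0.1   2.56]
-1 2 [ 0.5717 -0.1473  0.1726] [ 0.6233 -0.1512  0.1014] 1.2494442927673152e-25 6.855607820949426e-23 [-0.37  0.15  2.1   0.55  0.33  2.38] [-0.33  0.33  2.09  0.92  0.19  2.02]
  slot -0.078 [ 0.4169 -0.3126  0.09  ] 9.301217294769403e-19 [-0.67  0.35  1.87  0.    0.93  2.32]
  slot -0.026 [ 0.4683 -0.3045  0.09  ] 3.119838456986408e-18 [-0.6   0.4   1.78  0.    0.96  2.39]
  slot 0.026 [ 0.5197 -0.2965  0.09  ] 9.73009400011583e-21 [-0.54  0.46  1.68  0.    1.    2.45]
  slot 0.078 [ 0.5711 -0.2884  0.09  ] 4.934247566896853e-17 [-0.49  0.51  1.58  0.    1.05  2.5 ]
turn to grasp [ 25.7557 -30.4222 -86.0237] grasp->rack [-1.4227 36.0656 12.8409]
```

>>> carry_out([
  [0.2,0,-15,2,-2.18,-1.84,6.25],
  [0.2,0,-15,2,-2.18,-1.84,6.25],
  [0.2,0,-15,2,-2.18,-1.84,6.25],
  [0.2,0,-15,2,-2.18,-1.84,6.25],
  [0.2,0,-15,2,-2.18,-1.84,6.25],
  [0.2,0,-15,0,-2.18,-1.84,6.25],
  [0.2,0,-15,0,-2.18,-1.84,6.25],
  [0.2,0,-15,0,-2.18,-1.84,6.25],
  [0.2,5,-15,0,-2.18,-1.84,6.25],
  [0.2,5,-15,0,-2.18,-1.84,6.25],
])

```text
t: 20.78
tool_pos: [0.5397, -0.1007, 0.2079]
tcp_rot: [2.678, -0.105, 1.053]
contact_force: [0.6, 0.8, -0.4]
width: 0.0367
grasp_force: 0.0
```

>>> carry_out([
  [0.2,8,-10,0,-2.18,-1.84,6.25],
  [0.2,8,-10,0,-2.18,-1.84,6.25],
  [0.2,8,-10,-5,-2.18,-1.84,6.25],
  [0.2,8,-10,-5,-2.18,-1.84,6.25],
  [0.2,0,0,0,0,0,0],
])

```text
t: 21.2
tool_pos: [0.5625, -0.1283, 0.1994]
tcp_rot: [2.562, -0.043, 1.376]
contact_force: [0.9, 0.6, -0.4]
width: 0.0362
grasp_force: 0.0
```

```bash
cat > togo.py <<'E'
from plan import *
import sys
def go(t,R,label=""):
    print(label,"d mm",((t-t0)*1000).round(1),"rot",np.degrees((Ro.from_matrix(R)*R0.inv()).as_rotvec()).round(2))
print(t0,q0.round(2),"F",s["contact_force"].round(1),"w",round(s["width"],4),"t",round(s["t"],1))
E
python3 - <<'E'
from togo import *
go(G(2,-.05),Rg(1),"pre");go(G(2),Rg(1),"grasp")
log();print(fit()[1])
E
```

```text
[ 0.5625 -0.1283  0.1994] [-0.3   0.1   2.05  0.22  0.43 -0.27] F [ 0.9  0.6 -0.4] w 0.0362 t 21.2
pre d mm [  9.3 -19.  -26.8] rot [-2.8  -2.44  6.69]
grasp d mm [ 60.9 -22.9 -97.9] rot [-2.8  -2.44  6.69]
2.7435746870474453e-05
```

>>> carry_out([
  [0.2,3,-6,-8,-0.9,-0.8,2.2],
  [0.2,3,-6,-8,-0.9,-0.8,2.2],
  [0.2,3,-6,-8,-0.9,-0.8,2.2],
  [0.2,0,0,0,0,0,0],
])

```text
t: 21.53
tool_pos: [0.5712, -0.1457, 0.1747]
tcp_rot: [2.516, -0.004, 1.491]
contact_force: [0.3, 0.1, 0.3]
width: 0.0365
grasp_force: 0.0
```

```bash
python3 - <<'E'
from togo import *
go(G(2,-.05),Rg(1),"pre");go(G(2),Rg(1),"grasp")
I,D=snapshot("wrist");save("w6",I)
E
```

```text
[ 0.5712 -0.1457  0.1747] [-0.37  0.15  2.1   0.53  0.34 -0.74] F [0.3 0.1 0.3] w 0.0365 t 21.5
pre d mm [ 0.6 -1.5 -2.1] rot [-0.22 -0.14  0.19]
grasp d mm [ 52.2  -5.5 -73.2] rot [-0.22 -0.14  0.19]
```

View pics/w6.png

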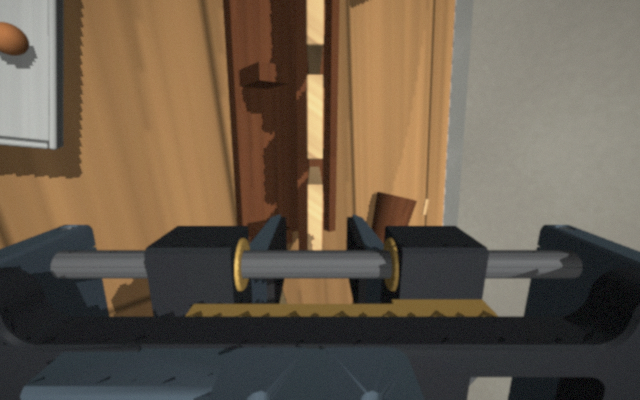

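The plaques appear edge-on at column ~316, centred between the fingertips at ~285 and ~350. I'll advance.

>>> carry_out([
  [0.2,6,-1,-9,-0.2,-0.1,0.2],
  [0.2,7,-1,-10,0,0,0],
  [0.2,7,-1,-10,0,0,0],
  [0.2,7,-0.5,-10,0,0,0],
  [0.2,7,-0.5,-10,0,0,0],
  [0.2,7,-0.5,-9,0,0,0],
  [0.2,6,-0.5,-8,0,0,0],
  [0.2,5,-0.5,-7,0,0,0],
  [0.2,0,0,0,0,0,0],
  [0.2,0,0,0,0,0,0],
])

```text
t: 22.42
tool_pos: [0.6244, -0.1509, 0.1041]
tcp_rot: [2.51, 0.001, 1.496]
contact_force: [-0.1, -0.5, 0.7]
width: 0.0364
grasp_force: 0.0
```

```bash
python3 - <<'E'
from togo import *
go(G(2),Rg(1),"grasp")
E
```

```text
[ 0.6244 -0.1509  0.1041] [-0.33  0.32  2.09  0.91  0.19 -1.12] F [-0.1 -0.5  0.7] w 0.0364 t 22.4
grasp d mm [-1.1 -0.4 -2.6] rot [ 0.06  0.17 -0.08]
```

>>> carry_out([
  [0.2,-1.5,-0.5,-2.5,0,0,0],
  [1,0,0,0,0,0,0],
  [1,0,0,0,0,0,0],
  [1,0,0,0,0,0,0],
  [1,0,0,0,0,0,0],
  [1,0,0,0,0,0,0],
  [1,0,0,0,0,0,0],
], squeeze=20)

```text
t: 23.0
tool_pos: [0.6221, -0.1526, 0.1011]
tcp_rot: [2.51, 0.002, 1.495]
contact_force: [-0.6, 1.2, -0.8]
width: 0.0119
grasp_force: 20.0
```

>>> carry_out([
  [1,-3,0.2,4,0,0,0],
  [1,-6,0.5,8.5,0,0,0],
  [1,-6,0.5,8.5,0,0,0],
  [1,-6,0.5,8.5,0,0,0],
  [1,-6,0.5,8.5,0,0,0],
  [1,-6,0.5,12,0,0,0],
  [1,-6,0.5,20,0,0,0],
  [1,0,0,0,0,0,0],
])

```text
t: 23.67
tool_pos: [0.5841, -0.1502, 0.1747]
tcp_rot: [2.505, 0.005, 1.495]
contact_force: [0.7, 0.3, -0.2]
width: 0.0116
grasp_force: 20.0
```

```bash
python3 - <<'E'
from togo import *
go(S(.078,.235),Rr(1),"above slot")
E
```

```text
[ 0.5841 -0.1502  0.1747] [-0.36  0.16  2.08  0.54  0.32 -0.76] F [ 0.7  0.3 -0.2] w 0.0116 t 23.7
above slot d mm [ -13.  -138.2   60.3] rot [-1.2  36.56 12.72]
```

>>> carry_out([
  [1,0,0,15,0,0,0],
  [1,0,-10,15,-0.2,4.6,1.6],
  [1,0,-15,15,-0.2,4.6,1.6],
  [1,-2,-18,15,-0.1,4.6,1.6],
  [1,-2,-18,0,-0.1,4.6,1.6],
  [1,-2,-18,0,-0.1,4.6,1.6],
  [1,-2,-18,0,-0.1,4.6,1.6],
  [1,-2,-18,0,-0.2,4.6,1.6],
  [1,-2,-12,0,-0.2,4.4,1.5],
  [1,-1,-10,0,0,0,0],
])

```text
t: 24.5
tool_pos: [0.5729, -0.2872, 0.2288]
tcp_rot: [-3.134, -0.004, 1.727]
contact_force: [1.4, -0.7, -1.1]
width: 0.0119
grasp_force: 20.0
```

>>> carry_out([
  [1,0,0,0,0,0,0],
  [1,0,0,0,0,0,0],
])

```text
t: 24.67
tool_pos: [0.5698, -0.2861, 0.2299]
tcp_rot: [-3.136, -0.004, 1.724]
contact_force: [-0.4, 0.4, 0.0]
width: 0.0117
grasp_force: 20.0
```

```bash
cat > chk.py <<'E'
from togo import *
def slots():
    I,D=snapshot("wrist");W=cloud("wrist",D);save("wl",I)
    m=(abs(W[...,0]-.494)<.2)&(abs(W[...,1]+.3)<.08)&(W[...,2]>.040)&(W[...,2]<.056)
    P=W[m];a=np.radians(8.9);ax=np.array([np.cos(a),np.sin(a)]);r=P[:,:2]-np.array([.494,-.3005])
    sx=r@ax;sy=r@np.array([-ax[1],ax[0]]);print("y range",np.percentile(sy,[.5,99.5]),"z",np.median(P[:,2]))
    for k in(-.078,-.026,.026,.078):
        lo=sx[(sx<k)&(sx>k-.02)];hi=sx[(sx>k)&(sx<k+.02)]
        if len(lo)>20 and len(hi)>20: print(k,len(lo),len(hi),np.percentile(lo,98),np.percentile(hi,2))
E
python3 - <<'E'
from chk import *
go(S(.078,.235),Rr(1),"above slot");slots()
E
```

```text
[ 0.5698 -0.2861  0.2299] [-0.48  0.42  1.38 -0.    1.36 -0.64] F [-0.4  0.4  0. ] w 0.0117 t 24.7
above slot d mm [ 1.3 -2.3  5.1] rot [-0.18 -0.38  0.12]
y range [-0.0424  0.0366] z 0.04875284441060662
-0.078 760 608 -0.08698477374546501 -0.06965499154326699
-0.026 683 629 -0.03507969809623468 -0.017957492330078664
0.026 631 634 0.016697921510625508 0.0339457639768571
0.078 389 484 0.0679615822431256 0.08597324790076466
```

View pics/wl.png

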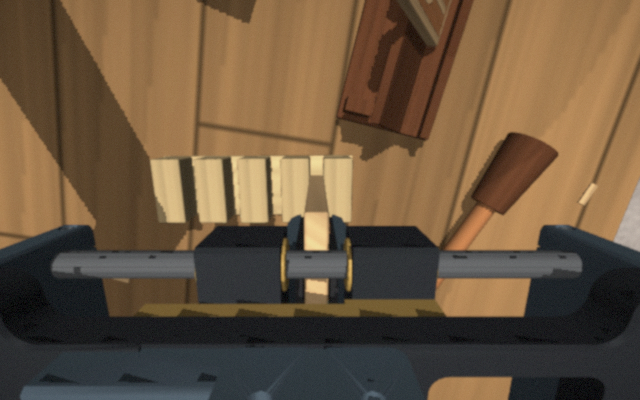

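The view confirms slot 4 lies under the held plaque at (317,165), within 0.5 mm of the plan. I'll lower it.

>>> carry_out([
  [1,0.8,-3,-10,-0.2,-0.4,0.1],
  [1,0,-1,-20,0,0,0],
  [1,0,0,-25,0,0,0],
  [1,0,0,-20,0,0,0],
  [1,0,0,-10,0,0,0],
  [1,0,0,-5,0,0,0],
  [1,0,0,0,0,0,0],
  [1,0,0,0,0,0,0],
])

```text
t: 25.38
tool_pos: [0.5715, -0.2905, 0.1423]
tcp_rot: [3.14, 0.003, 1.727]
contact_force: [0.4, -0.1, -1.0]
width: 0.0122
grasp_force: 20.0
```

```bash
python3 - <<'E'
from togo import *
go(S(.0775,.090),Rr(1),"in slot")
E
```

```text
[ 0.5715 -0.2905  0.1423] [-0.49  0.47  1.51 -0.    1.16 -0.64] F [ 0.4 -0.1 -1. ] w 0.0122 t 25.4
in slot d mm [ -0.9   2.  -52.3] rot [ 0.18  0.13 -0.04]
```

>>> carry_out([
  [1,-0.9,1,-5,0.18,0.13,0],
  [1,0,0,-7,0,0,0],
  [1,0,0,-7,0,0,0],
  [1,0,0,-7,0,0,0],
  [1,0,0,0,0,0,0],
])

```text
t: 25.8
tool_pos: [0.5691, -0.2889, 0.113]
tcp_rot: [-3.137, -0.003, 1.727]
contact_force: [-0.4, 0.2, -0.7]
width: 0.0122
grasp_force: 20.0
```

>>> carry_out([
  [1,0,0,-7,0,0,0],
  [1,0,0,-7,0,0,0],
  [1,0,0,-5,0,0,0],
  [1,0,0,-3,0,0,0],
  [1,0,0,-2,0,0,0],
  [1,0,0,0,0,0,0],
])

```text
t: 26.3
tool_pos: [0.5702, -0.2895, 0.0912]
tcp_rot: [-3.14, -0.001, 1.727]
contact_force: [0.9, -0.4, -2.3]
width: 0.012
grasp_force: 20.0
```

>>> carry_out([
  [1,0,0,-1.5,0,0,0],
  [0.6,0,0,0,0,0,0],
  [0.3,0,0,0,0,0,0],
  [0.2,0,0,0,0,0,0],
  [0.2,0,0,0,0,0,0],
  [0.2,0,0,0,0,0,0],
  [0.2,0,0,15,0,0,0],
  [0.2,0,0,35,0,0,0],
  [0.2,0,0,40,0,0,0],
  [0.2,0,10,40,0,0,0],
])

```text
t: 27.13
tool_pos: [0.5696, -0.2805, 0.2202]
tcp_rot: [-3.138, -0.001, 1.725]
contact_force: [1.0, -0.6, 0.3]
width: 0.0365
grasp_force: 0.0
```

```bash
python3 - <<'E'
from togo import *
go(G(1,-.05),Rg(1),"pre1")
E
```

```text
[ 0.5696 -0.2805  0.2202] [-0.48  0.41  1.4  -0.    1.33 -0.63] F [ 1.  -0.6  0.3] w 0.0365 t 27.1
pre1 d mm [  8.6 211.7 -47.3] rot [  1.35 -36.27 -12.81]
```

>>> carry_out([
  [0.2,0,18,0,0,-2,-0.8],
  [0.2,0,24,0,0.2,-4,-1.4],
  [0.2,0,24,0,0.2,-4,-1.4],
  [0.2,0,24,0,0.2,-4,-1.4],
  [0.2,0,24,0,0.2,-4,-1.4],
  [0.2,0,24,0,0.2,-4,-1.4],
  [0.2,0,24,-5,0.2,-4,-1.4],
  [0.2,2,24,-10,0.2,-4,-1.4],
  [0.2,3,16,-16,0.2,-4,-1.4],
  [0.2,3,10,-16,0,-2.3,-0.8],
])

```text
t: 27.97
tool_pos: [0.5764, -0.0659, 0.1723]
tcp_rot: [2.508, -0.004, 1.497]
contact_force: [-0.2, 0.2, -0.2]
width: 0.0363
grasp_force: 0.0
```

>>> carry_out([
  [0.2,0,0,0,0,0,0],
  [0.2,0,0,0,0,0,0],
])

```text
t: 28.13
tool_pos: [0.5775, -0.0669, 0.1719]
tcp_rot: [2.513, -0.004, 1.499]
contact_force: [0.3, 0.1, 0.0]
width: 0.0367
grasp_force: 0.0
```

```bash
python3 - <<'E'
from togo import *
go(G(1,-.05),Rg(1),"pre1")
I,D=snapshot("top");W=cloud("top",D)
m=(W[...,2]>.06)&(abs(W[...,0]-.57)<.06)&(abs(W[...,1]+.29)<.06);P=W[m]
print(len(P),P[:,2].max());print(cv2.minAreaRect((P[P[:,2]>.115][:,:2]*1000).astype(np.float32)),np.median(P[P[:,2]>.115][:,2]))
plaques(W)
E
```

```text
[ 0.5775 -0.0669  0.1719] [-0.17  0.13  2.13  0.23  0.27 -0.3 ] F [0.3 0.1 0. ] w 0.0367 t 28.1
pre1 d mm [ 0.7 -2.   1. ] rot [-0.21  0.01 -0.26]
197 0.13254012105529012
((571.4276733398438, -287.33941650390625), (12.562142372131348, 60.093597412109375), 9.935164451599121) 0.128601009162566
244 n [ 0.807  -0.0654  0.5869] el 54.065328914208735 yaw -4.631096742819335 w 0.059439941267684406 topmid(face) [0.6183 0.0074 0.1398]
135 n [ 0.8218 -0.0621  0.5664] el 55.49949665104874 yaw -4.322729003944986 w 0.058657391760405755 topmid(face) [ 0.6368 -0.0732  0.1061]
91 n [ 0.7574 -0.0955  0.646 ] el 49.739709681691444 yaw -7.184221665013031 w 0.08475764988349913 topmid(face) [ 0.6223 -0.1528  0.0894]
```

The first plaque stands fully down, with its top at 0.1286 and centred in the slot. On to the second.

>>> carry_out([
  [0.2,6,-2,-7,-0.2,0,-0.2],
  [0.2,7,-0.5,-9,0,0,0],
  [0.2,7,-0.5,-9,0,0,0],
  [0.2,7,-0.5,-9,0,0,0],
  [0.2,6,-0.5,-9,0,0,0],
  [0.2,6,-0.5,-9,0,0,0],
  [0.2,5,-0.5,-7,0,0,0],
  [0.2,4,-0.5,-6,0,0,0],
  [0.2,0,0,0,0,0,0],
  [0.2,0,0,0,0,0,0],
])

```text
t: 29.02
tool_pos: [0.6266, -0.0734, 0.1065]
tcp_rot: [2.512, -0.0, 1.493]
contact_force: [0.4, -0.6, 0.2]
width: 0.0367
grasp_force: 0.0
```

```bash
python3 - <<'E'
from togo import *
go(G(1),Rg(1),"grasp")
E
```

```text
[ 0.6266 -0.0734  0.1065] [-0.16  0.3   2.11  0.46  0.11 -0.52] F [ 0.4 -0.6  0.2] w 0.0367 t 29.0
grasp d mm [ 3.3  0.6 -4.8] rot [-0.02  0.07  0.08]
```

>>> carry_out([
  [0.2,2.3,0,-4.5,0,0,0],
  [1,0,0,0,0,0,0],
  [1,0,0,0,0,0,0],
  [1,0,0,0,0,0,0],
  [1,0,0,0,0,0,0],
  [1,0,0,0,0,0,0],
  [1,0,0,0,0,0,0],
], squeeze=20)

```text
t: 29.6
tool_pos: [0.6282, -0.0729, 0.1031]
tcp_rot: [2.51, -0.0, 1.494]
contact_force: [0.1, 0.4, -0.2]
width: 0.0118
grasp_force: 20.0
```

>>> carry_out([
  [1,-3,0.2,4,0,0,0],
  [1,-6,0.5,8.5,0,0,0],
  [1,-6,0.5,8.5,0,0,0],
  [1,-6,0.5,8.5,0,0,0],
  [1,-6,0.5,8.5,0,0,0],
  [1,-6,0.5,12,0,0,0],
  [1,-6,0.5,20,0,0,0],
  [1,0,0,0,0,0,0],
])

```text
t: 30.27
tool_pos: [0.5905, -0.0701, 0.177]
tcp_rot: [2.504, 0.001, 1.494]
contact_force: [-0.1, -0.7, -0.5]
width: 0.0119
grasp_force: 20.0
```

```bash
python3 - <<'E'
from togo import *
go(S(.0255,.235),Rr(1),"above slot")
E
```

```text
[ 0.5905 -0.0701  0.177 ] [-0.17  0.14  2.1   0.2   0.27 -0.27] F [-0.1 -0.7 -0.5] w 0.0119 t 30.3
above slot d mm [ -71.3 -226.4   58. ] rot [-1.39 36.61 12.86]
```

>>> carry_out([
  [1,0,0,15,0,0,0],
  [1,-2,-8,15,-0.2,4,1.4],
  [1,-4,-15,15,-0.2,4,1.4],
  [1,-6,-20,13,-0.2,4,1.4],
  [1,-7,-20,0,-0.2,4,1.4],
  [1,-7,-20,0,-0.2,4,1.4],
  [1,-7,-20,0,-0.2,4,1.4],
  [1,-7,-20,0,-0.2,4,1.4],
  [1,-7,-20,0,0,4,1.4],
  [1,-7,-20,0,0,4.6,1.6],
])

```text
t: 31.1
tool_pos: [0.5351, -0.2338, 0.2306]
tcp_rot: [-3.133, -0.002, 1.728]
contact_force: [0.4, 0.2, -1.5]
width: 0.012
grasp_force: 20.0
```

>>> carry_out([
  [1,-7,-20,0,0,0,0],
  [1,-6,-20,0,0,0,0],
  [1,-4,-14,0,0,0,0],
  [1,0,-9,0,0,0,0],
  [1,0,0,0,0,0,0],
  [1,0,0,0,0,0,0],
])

```text
t: 31.6
tool_pos: [0.5186, -0.2955, 0.2308]
tcp_rot: [-3.136, -0.002, 1.726]
contact_force: [-0.4, -0.3, -0.4]
width: 0.012
grasp_force: 20.0
```

```bash
python3 - <<'E'
from togo import *
go(S(.0255,.142),Rr(1),"above slot")
E
```

```text
[ 0.5186 -0.2955  0.2308] [-0.54  0.35  1.48 -0.    1.32 -0.69] F [-0.4 -0.3 -0.4] w 0.012 t 31.6
above slot d mm [  0.6  -1.  -88.8] rot [-0.05 -0.33  0.01]
```

>>> carry_out([
  [1,0.6,-1,-10,-0.1,-0.3,0],
  [1,0,0,-20,0,0,0],
  [1,0,0,-25,0,0,0],
  [1,0,0,-20,0,0,0],
  [1,0,0,-10,0,0,0],
  [1,0,0,-4,0,0,0],
  [1,0,0,0,0,0,0],
  [1,0,0,0,0,0,0],
])

```text
t: 32.27
tool_pos: [0.5199, -0.2968, 0.1432]
tcp_rot: [3.141, 0.003, 1.727]
contact_force: [-0.0, -0.8, -0.4]
width: 0.0118
grasp_force: 20.0
```

```bash
python3 - <<'E'
from togo import *
go(S(.0255,.09),Rr(1),"in slot")
E
```

```text
[ 0.5199 -0.2968  0.1432] [-0.54  0.41  1.62 -0.    1.12 -0.69] F [-0.  -0.8 -0.4] w 0.0118 t 32.3
in slot d mm [ -0.7   0.2 -53.2] rot [ 0.16  0.06 -0.05]
```

>>> carry_out([
  [1,-0.4,0,-5,0.1,0,0],
  [1,0,0,-7,0,0,0],
  [1,0,0,-7,0,0,0],
  [1,0,0,-7,0,0,0],
  [1,0,0,0,0,0,0],
])

```text
t: 32.68
tool_pos: [0.5176, -0.2962, 0.1141]
tcp_rot: [-3.138, -0.002, 1.726]
contact_force: [-0.3, 0.7, -0.8]
width: 0.0119
grasp_force: 20.0
```

>>> carry_out([
  [1,0,0,-7,0,0,0],
  [1,0,0,-7,0,0,0],
  [1,0,0,-5,0,0,0],
  [1,0,0,-3,0,0,0],
  [1,0,0,-3,0,0,0],
  [1,0,0,0,0,0,0],
])

```text
t: 33.18
tool_pos: [0.5186, -0.2969, 0.0928]
tcp_rot: [-3.141, 0.001, 1.727]
contact_force: [-3.2, 1.1, 9.9]
width: 0.0122
grasp_force: 20.0
```

>>> carry_out([
  [1,0,0,-1.5,0,0,0],
  [0.6,0,0,0,0,0,0],
  [0.3,0,0,0,0,0,0],
  [0.2,0,0,0,0,0,0],
  [0.2,0,0,0,0,0,0],
  [0.2,0,0,0,0,0,0],
  [0.2,0,0,15,0,0,0],
  [0.2,0,0,35,0,0,0],
  [0.2,0,0,40,0,0,0],
  [0.2,0,10,40,0,0,0],
])

```text
t: 34.02
tool_pos: [0.5182, -0.2877, 0.2201]
tcp_rot: [-3.139, -0.0, 1.725]
contact_force: [0.9, -1.0, 0.3]
width: 0.0364
grasp_force: 0.0
```

```bash
python3 - <<'E'
from togo import *
go(G(0,-.05),Rg(1),"pre0")
E
```

```text
[ 0.5182 -0.2877  0.2201] [-0.53  0.35  1.51 -0.    1.29 -0.68] F [ 0.9 -1.   0.3] w 0.0364 t 34.0
pre0 d mm [ 66.7 296.7 -47.3] rot [  1.39 -36.21 -12.8 ]
```

>>> carry_out([
  [0.2,4,18,0,0,-2,-0.8],
  [0.2,6,28,0,0.2,-4,-1.4],
  [0.2,7,30,0,0.2,-4,-1.4],
  [0.2,7,30,0,0.2,-4,-1.4],
  [0.2,7,30,0,0.2,-4,-1.4],
  [0.2,7,30,0,0.2,-4,-1.4],
  [0.2,7,30,-5,0.2,-4,-1.4],
  [0.2,7,30,-10,0.2,-4,-1.4],
  [0.2,7,30,-16,0.2,-4,-1.4],
  [0.2,6,25,-16,0,-2.2,-0.8],
])

```text
t: 34.85
tool_pos: [0.5801, -0.01, 0.1744]
tcp_rot: [2.52, -0.002, 1.498]
contact_force: [0.1, -1.6, -0.7]
width: 0.0364
grasp_force: 0.0
```

>>> carry_out([
  [0.2,2,15,0,0,0,0],
  [0.2,0,0,0,0,0,0],
  [0.2,0,0,0,0,0,0],
])

```text
t: 35.1
tool_pos: [0.5845, 0.0032, 0.1759]
tcp_rot: [2.521, 0.001, 1.499]
contact_force: [0.9, 0.6, -0.5]
width: 0.0365
grasp_force: 0.0
```

```bash
python3 - <<'E'
from togo import *
go(G(0,-.05),Rg(1),"pre0");go(G(0),Rg(1),"grasp")
I,D=snapshot("top");W=cloud("top",D)
m=(W[...,2]>.06)&(abs(W[...,0]-.52)<.028)&(abs(W[...,1]+.29)<.06);P=W[m];P=P[P[:,2]>.115]
print(len(P),cv2.minAreaRect((P[:,:2]*1000).astype(np.float32)),np.median(P[:,2]))
E
```

```text
[0.5845 0.0032 0.1759] [ 0.02  0.13  2.11 -0.18  0.29  0.24] F [ 0.9  0.6 -0.5] w 0.0365 t 35.1
pre0 d mm [ 0.3  5.8 -3.1] rot [ 0.01 -0.44 -0.28]
grasp d mm [ 51.9   1.8 -74.3] rot [ 0.01 -0.44 -0.28]
123 ((519.8567504882812, -295.7095031738281), (12.91196060180664, 60.031227111816406), 8.411213874816895) 0.1284535699428877
```

The second plaque is fully down too, with its top at 0.1285. Now the third.

>>> carry_out([
  [0.2,5,5,-8,0,-0.4,-0.3],
  [0.2,7,-0.5,-10,0,0,0],
  [0.2,7,-0.5,-10,0,0,0],
  [0.2,7,-0.5,-10,0,0,0],
  [0.2,7,-0.5,-10,0,0,0],
  [0.2,7,-0.5,-9,0,0,0],
  [0.2,6,-0.5,-8,0,0,0],
  [0.2,5,-0.5,-7,0,0,0],
  [0.2,0,0,0,0,0,0],
  [0.2,0,0,0,0,0,0],
])

```text
t: 35.98
tool_pos: [0.6356, 0.0028, 0.1033]
tcp_rot: [2.515, 0.0, 1.49]
contact_force: [0.5, 0.7, 0.1]
width: 0.0366
grasp_force: 0.0
```

```bash
python3 - <<'E'
from togo import *
go(G(0),Rg(1),"grasp")
E
```

```text
[0.6356 0.0028 0.1033] [ 0.02  0.31  2.1  -0.51  0.12  0.59] F [0.5 0.7 0.1] w 0.0366 t 36.0
grasp d mm [ 0.9  2.3 -1.6] rot [ 0.01 -0.09  0.23]
```

>>> carry_out([
  [0.2,0.8,2,-1.5,0,0,0],
  [1,0,0,0,0,0,0],
  [1,0,0,0,0,0,0],
  [1,0,0,0,0,0,0],
  [1,0,0,0,0,0,0],
  [1,0,0,0,0,0,0],
  [1,0,0,0,0,0,0],
], squeeze=20)

```text
t: 36.57
tool_pos: [0.6359, 0.0059, 0.1024]
tcp_rot: [2.514, -0.0, 1.492]
contact_force: [-0.6, 0.3, -1.0]
width: 0.012
grasp_force: 20.0
```

>>> carry_out([
  [1,-3,0.2,4,0,0,0],
  [1,-6,0.5,8.5,0,0,0],
  [1,-6,0.5,8.5,0,0,0],
  [1,-6,0.5,8.5,0,0,0],
  [1,-6,0.5,8.5,0,0,0],
  [1,-6,0.5,12,0,0,0],
  [1,-6,0.5,20,0,0,0],
  [1,0,0,0,0,0,0],
])

```text
t: 37.23
tool_pos: [0.5983, 0.0095, 0.1763]
tcp_rot: [2.507, -0.001, 1.492]
contact_force: [0.3, -0.5, -0.3]
width: 0.012
grasp_force: 20.0
```

```bash
python3 - <<'E'
from togo import *
go(S(-.0265,.235),Rr(1),"above slot")
E
```

```text
[0.5983 0.0095 0.1763] [ 0.03  0.15  2.09 -0.24  0.28  0.32] F [ 0.3 -0.5 -0.3] w 0.012 t 37.2
above slot d mm [-130.5 -314.1   58.7] rot [-1.47 36.41 12.99]
```

>>> carry_out([
  [1,0,0,15,0,0,0],
  [1,-4,-8,15,-0.2,4,1.4],
  [1,-7,-15,15,-0.2,4,1.4],
  [1,-9,-22,14,-0.2,4,1.4],
  [1,-9,-22,0,-0.2,4,1.4],
  [1,-9,-22,0,-0.2,4,1.4],
  [1,-9,-22,0,-0.2,4,1.4],
  [1,-9,-22,0,-0.2,4,1.4],
  [1,-9,-22,0,0,4,1.4],
  [1,-9,-22,0,0,4.4,1.6],
])

```text
t: 38.07
tool_pos: [0.5226, -0.1695, 0.2309]
tcp_rot: [-3.132, 0.001, 1.725]
contact_force: [0.3, -0.6, -0.1]
width: 0.0119
grasp_force: 20.0
```

>>> carry_out([
  [1,-9,-22,0,0,0,0],
  [1,-9,-22,0,0,0,0],
  [1,-9,-22,0,0,0,0],
  [1,-9,-22,0,0,0,0],
  [1,-9,-20,0,0,0,0],
  [1,-7,-17,0,0,0,0],
  [1,-4,-12,0,0,0,0],
  [1,0,0,0,0,0,0],
  [1,0,0,0,0,0,0],
])

```text
t: 38.82
tool_pos: [0.4672, -0.3049, 0.2307]
tcp_rot: [-3.136, -0.0, 1.724]
contact_force: [-0.7, -0.2, -1.6]
width: 0.0117
grasp_force: 20.0
```

```bash
python3 - <<'E'
from togo import *
go(S(-.0265,.142),Rr(1),"above slot")
E
```

```text
[ 0.4672 -0.3049  0.2307] [-0.6   0.28  1.57 -0.    1.29 -0.75] F [-0.7 -0.2 -1.6] w 0.0117 t 38.8
above slot d mm [  0.6   0.3 -88.7] rot [ 0.05 -0.34  0.15]
```

>>> carry_out([
  [1,0.6,0,-10,0,-0.3,0.1],
  [1,0,0,-20,0,0,0],
  [1,0,0,-25,0,0,0],
  [1,0,0,-20,0,0,0],
  [1,0,0,-10,0,0,0],
  [1,0,0,-4,0,0,0],
  [1,0,0,0,0,0,0],
  [1,0,0,0,0,0,0],
])

```text
t: 39.48
tool_pos: [0.4686, -0.3048, 0.1433]
tcp_rot: [3.141, 0.003, 1.727]
contact_force: [-0.6, -1.3, -0.9]
width: 0.0116
grasp_force: 20.0
```

```bash
python3 - <<'E'
from togo import *
go(S(-.0265,.09),Rr(1),"in slot")
E
```

```text
[ 0.4686 -0.3048  0.1433] [-0.6   0.35  1.71 -0.    1.08 -0.75] F [-0.6 -1.3 -0.9] w 0.0116 t 39.5
in slot d mm [ -0.8   0.2 -53.3] rot [ 0.15  0.07 -0.07]
```

>>> carry_out([
  [1,-0.4,0,-5,0.1,0,0],
  [1,0,0,-7,0,0,0],
  [1,0,0,-7,0,0,0],
  [1,0,0,-7,0,0,0],
  [1,0,0,0,0,0,0],
])

```text
t: 39.9
tool_pos: [0.4663, -0.3042, 0.1146]
tcp_rot: [-3.139, -0.002, 1.727]
contact_force: [0.0, 0.2, -0.5]
width: 0.0119
grasp_force: 20.0
```

>>> carry_out([
  [1,0,0,-7,0,0,0],
  [1,0,0,-7,0,0,0],
  [1,0,0,-5,0,0,0],
  [1,0,0,-3,0,0,0],
  [1,0,0,-3,0,0,0],
  [1,0,0,0,0,0,0],
])

```text
t: 40.4
tool_pos: [0.4673, -0.3049, 0.0918]
tcp_rot: [-3.141, 0.0, 1.727]
contact_force: [-1.4, 1.0, 1.7]
width: 0.0115
grasp_force: 20.0
```

>>> carry_out([
  [1,0,0,-1,0,0,0],
  [0.6,0,0,0,0,0,0],
  [0.3,0,0,0,0,0,0],
  [0.2,0,0,0,0,0,0],
  [0.2,0,0,0,0,0,0],
  [0.2,0,0,0,0,0,0],
  [0.2,0,0,15,0,0,0],
  [0.2,0,0,35,0,0,0],
  [0.2,0,0,40,0,0,0],
  [0.2,0,0,40,0,0,0],
])

```text
t: 41.23
tool_pos: [0.4668, -0.3044, 0.2212]
tcp_rot: [-3.14, -0.002, 1.727]
contact_force: [0.5, -0.2, -0.4]
width: 0.0363
grasp_force: 0.0
```

>>> carry_out([
  [0.2,-15,30,10,0,0,0],
  [0.2,-15,35,10,0,0,0],
  [0.2,-15,35,10,0,0,0],
  [0.2,-15,30,10,0,0,0],
  [0.2,0,0,0,0,0,0],
  [0.2,0,0,0,0,0,0],
])

```text
t: 41.73
tool_pos: [0.4072, -0.174, 0.2613]
tcp_rot: [3.14, 0.002, 1.729]
contact_force: [0.8, -1.4, -0.1]
width: 0.0366
grasp_force: 0.0
```

```bash
python3 - <<'E'
from togo import *
I,D=snapshot("top");W=cloud("top",D);save("fin",I[120:300,130:450].repeat(2,0).repeat(2,1))
for k in(-.0265,.0255,.0775):
    c=S(k,0);m=(W[...,2]>.115)&(W[...,2]<.15)&(abs(W[...,0]-c[0])<.026)&(abs(W[...,1]-c[1])<.06);P=W[m]
    print(c,len(P),cv2.minAreaRect((P[:,:2]*1000).astype(np.float32)) if len(P) else 0,np.median(P[:,2]))
def rect(b,l,h,n):
    P=W[b[1]:b[3],b[0]:b[2]].reshape(-1,3);P=P[(P[:,2]>l)&(P[:,2]<h)];print(n,cv2.minAreaRect((P[:,:2]*1000).astype(np.float32)),np.percentile(P[:,2],[5,95]))
rect((125,190,225,285),.024,.045,"tray");rect((235,200,350,300),.04,.06,"tub");rect((160,130,200,175),.08,.12,"jar")
E
```

```text
[ 0.4072 -0.174   0.2613] [-0.43  0.08  1.76 -0.    1.3  -0.59] F [ 0.8 -1.4 -0.1] w 0.0366 t 41.7
[ 0.4678 -0.3046  0.    ] 28 ((473.1491394042969, -322.5461120605469), (10.692788124084473, 22.07225799560547), 4.9585137367248535) 0.12902900904252257
[ 0.5192 -0.2966  0.    ] 122 ((520.0458374023438, -295.6486511230469), (12.19731330871582, 61.033931732177734), 8.771724700927734) 0.1282758451590711
[ 0.5706 -0.2885  0.    ] 124 ((571.5113525390625, -287.6220397949219), (12.467246055603027, 59.63407516479492), 8.255476951599121) 0.1287261954283262
tray ((480.5885314941406, 347.2344970703125), (142.19346618652344, 180.00917053222656), 85.15046691894531) [0.0253 0.0372]
tub ((403.94696044921875, 31.383682250976562), (190.60317993164062, 149.88829040527344), 76.32341766357422) [0.0445 0.0549]
jar ((705.7335205078125, 317.3875732421875), (55.10546875, 54.73331069946289), 69.51272583007812) [0.091  0.1051]
```

View pics/fin.png

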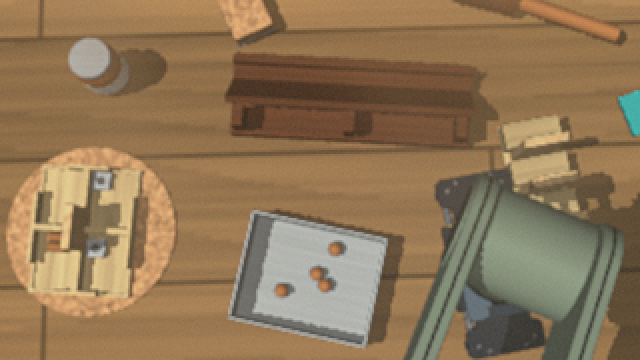

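The rest is empty, all 4 balls are in the tub at (281–336,248–290), and the tray is on the mat with both nuts in place. One close crop of the plug bay before I hand in.

```bash
python3 - <<'E'
from h import *
a=cv2.resize(snapshot("top")[0][190:280,130:220],(400,400),interpolation=cv2.INTER_CUBIC)
b=cv2.resize(snapshot("side")[0][270:390,210:330],(400,400),interpolation=cv2.INTER_CUBIC)
save("plug",np.concatenate([a,b],1))
E
```

```text
(no output)
```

View pics/plug.png

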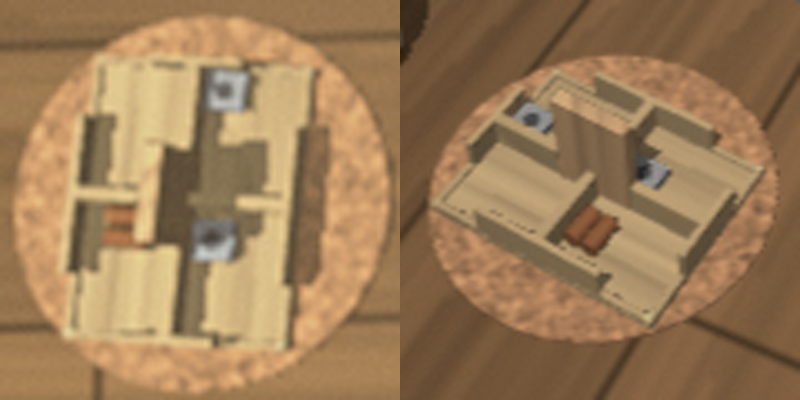

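Both plugs are in their own bay, at (590,230) in the crop, and the nuts are in theirs. I'm handing in.

```bash
python3 -c "
from rig import *
print(hand_in())"
```

```text
the job is handed in; nothing more can be done
None
```

The job is handed in, with no verdict returned: all 4 balls are in the flat-standing tub, the tray is level on the mat with its plugs and nuts in their own bays, all 3 plaques are upright in rack slots (the arm partly hid the third from the camera), and the jar is where it was.

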